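# Fit the keyed shaft into the gearbox hub and hold it down on its spring

### The job

Fit the keyed shaft to the gearbox: pull the orange dust plug out of its bore and stand it in the free place of the wooden stand, in the row with the shafts. Then push the shaft with the brass key, key end down, into the hub, turning it until the key slips into the keyway, and keep pushing against the spring until its shoulder sits on the hub. Finish still gripping the shaft and holding it fully down so that a colleague can fit the retaining clip, and leave the plain shaft and everything else where it is.

Things in the scene. Friction and masses are not known exactly. Their poses are not given: they have to be found in the camera images.
- gearbox: grey worm gearbox lying flat on a dark 156 x 136 mm plate that is bolted down; origin: centre of the plate's underside, on the bore's axis, z up. Apart from the hub nothing of it is higher than 66 mm. The worm drive locks the hub: it does not turn when pushed or twisted, but stays at the angle where it stopped.
- bore (a point): centre of the bore's mouth in the flat top face of the steel hub (52 mm across), 70 mm above the table. z points up out of the bore, x along the keyway, outward from the bore's axis. Bore 26 mm across, keyway 10 mm wide reaching 18.5 mm from the axis, over the whole depth. The unloaded spring washer lies 38 mm below the mouth.
- shaft: steel stub shaft, 104 mm long, 0.29 to 0.41 kg, standing key end down in the stand. Origin: centre of its lower end; z up along it, x towards the key. 0 to 46 mm: 24 mm across, tip bevelled 2 mm; 46 to 54 mm: shoulder 30 mm across; 54 to 104 mm: round journal 22 mm across. Home: shoulder on the hub's face, origin 46 mm below the bore's mouth.
- shaft_key (a point): outer lower end of the shaft's brass key. The key is 8 mm wide, on the shaft's +x side, from 10 to 44 mm above the shaft's lower end, and reaches 17 mm from the axis. If it is not over the keyway, it lands on the hub's face when the tip is 10 mm in the bore. Axes as those of the shaft.
- shaft_grip (a point): middle of the round 22 mm journal's upper part, on the shaft's axis, 88 mm above its lower end: a good place to grip, from any side. A dark slot runs down the journal here on the key's side. Axes as those of the shaft.
- preload (a joint): the spring washer in the bottom of the bore: how far it is pressed down, in m; 0 free, 0.008 with the shaft's shoulder on the hub's face. It pushes back with 7 N at first and 12.6 N at 8 mm, more than the shaft's weight, so that the shaft rises again when let go.
- plug: orange plastic dust plug, 62 mm long, 30 g, at first loose in the bore. Origin: centre of its lower end; z up. Shank 24 mm across from 0 to 24 mm (end bevelled 2.5 mm), flange 40 mm across from 24 to 28 mm that rests on the hub's face, round grip 20 mm across from 28 to 62 mm.
- stand: wooden stand, fixed: block 70 x 232 mm, 24 mm high, on an 80 x 242 mm foot, with a row of three places along its y axis. Origin: centre of its underside, z up. The places are round holes 27 mm across, 9 mm deep, at y = -75, 0 and +75 mm; two hold the shafts, in either order, the one at +75 mm is free.
- free_place (a point): centre of the floor of the stand's free hole, 15 mm above the table, 9 mm below the stand's top. Axes as those of the stand. Parked, the plug stands upright here with its origin on this point.
- plain_shaft: the other steel shaft in the stand, of the same height and thickness, with no key, shoulder or slot. It is not needed and stays where it is. Origin: centre of its lower end.
- masking_tape: roll of tape lying flat, 98 mm across, 25 mm high, to the right behind the gearbox. Not needed; stays where it is. Origin: middle of its underside.
- tack_tin: open blue tin of tacks, 55 mm across, 21 mm high, behind the stand. Not needed; stays where it is. Origin: middle of its underside.
- sanding_block: cork sanding block, 42 x 68 x 30 mm, behind the stand. Not needed; stays where it is. Origin: middle of its underside.
- try_square: try square lying flat, wooden stock and steel blade, 147 x 120 x 17 mm, in front of the stand. Not needed; stays where it is. Origin: middle of its underside.
- awl: scratch awl with a wooden handle, 166 mm long, lying in front of the stand. Not needed; stays where it is. Origin: middle of its underside.
- retaining_clip: open C-shaped steel clip, 42 mm across, 4 mm thick, lying at the front of the saw top. Not needed; stays where it is. Origin: middle of its underside.
- block_plane: steel smoothing plane with wooden knob and tote, 51 x 185 x 69 mm, standing behind the gearbox. Not needed; stays where it is. Origin: middle of its underside.
- cream_carton: long pale carton, 94 x 400 x 55 mm, fixed, lying between the gearbox and the stand and pointing away from the robot, turned a little to the right; it slopes, its top 98 mm above the table at the near end and 151 mm at the far end: carry things over it. Origin: under its middle, 44 mm above the table.
Things that resemble listed ones, but are neither listed nor needed, are in the scene too. What is shaped like the shaft but blue or pink is not meant.

How it is judged:
By the outcome, as a careful person would: the job done as asked, in the order asked, and still so for the second after the job is handed in, while the arm keeps its last pose, push and grip.
It also fails if it takes over 58 s, if anything falls off the work surface, if the arm or the gripper's body presses on something with over 40 N, if the wrist force passes 120 N, or if a joint passes its speed limit or range.

### The arm

A 6-joint arm with a two-finger parallel gripper is mounted at the origin on a cart in front of the work surface, level with it; the furniture and walls round the work are solid. World frame = base frame: x ahead of the robot, y to its left, z up, the work surface at z = 0. Lengths are in m, angles in rad, forces in N, time in s.
With the tool pointing down it reaches from about 0.275 to 1 m from the base axis. Payload 8.4 kg.
Tool frame: the origin (TCP) lies midway between the tips of the shut fingers; the grasp point (between the pads) lies env.grasp_offset behind it (env.grasp_offset is the distance from the TCP to the grasp point, in m); x points along the fingers, z is the direction in which the jaws open and shut, and the axes are right-handed (so a half turn about x gives the same grasp; the last joint's range is limited). The gripper opens to 85 mm and grips with 20 to 120 N. Pads are 22 mm wide; open, the fingers measure 114 mm over their backs; the gripper's body (76 mm by 85 mm) begins 54 mm behind the grasp point. The pads swing forward as they close: fully open they stand 13 mm farther back than shut.
Start: joints at [1.17, 0.353, 1.633, -0, 1.155, -0.002], TCP at [0.243, 0.576, 0.231] pointing down, gripper open.
Joint ranges: [-2.63, 2.63], [-0.92, 2.1], [0.06, 2.66], [-1.3, 4.44], [0, 2.69], [-3.02, 3.02]. Speed limits (rad/s): [2.22, 2.22, 2.79, 3.14, 3.14, 3.14].

### API

Orientations are given as a rotation vector (axis times angle).
In Python, from cell import env gives the robot as it stands. The module is installed in compiled form; this text tells all that it offers.
- The arm moves only by the tool servo_tool, never from a script. Its argument "series" is a list of rows, each an object with "dp": the shift along the tool's x, y, z in units of 30 mm (1.0 is 30 mm), a list of three; "yaw": the turn about the tool's x in units of 5 degrees (1.0 is 5 degrees). A call has 1 to 5 rows; each row is the pose to reach, as a shift and turn from the pose measured when the call began, along the tool's axes at that moment; what a row does not reach only later rows make up. A row lasts 1/10 s, in which the tool goes at most 50 mm and 8.59 degrees, less where a joint would pass 70% of its speed; a pose out of reach is approached as far as the arm can. A call with a gripper value outside its range is refused whole. "fingers" is the finger opening in mm, from 0 to 85.4, set as the call begins (left out, the last holds). The fingers move at their own pace and stop on an object; "newtons" is the grip in N (left out, the last holds). Time passes only in rows, so rows that repeat a pose let the fingers close. It gives the time, the measured TCP pose, the force and the opening at its end, in the units of the state.
- env.get_obs(): the state, without advancing time (a new reading comes with each control period).
- env.get_image(name): name is "side" or "top"; returns a dict with "image" (384x512x3 uint8, red, green, blue), "range_z" (384x512 float32, m along the optical axis (not along the pixel's ray), 0 where there is no reading), "fovy" (degrees; the focal length in pixels is half the picture's height over the tangent of half this angle, whatever the lens; pixels are square), "cx", "cy" (the principal point, pixels), "world_to_cam" (4x4, takes a point from world to camera coordinates). Camera axes: x right, y up, looking along -z (the intrinsics and any distortion apply to the point x, -y, -z); pixel columns grow to the right and rows downward; lengths in m; the calibration is good to about 2 mm. A picture is of the moment at which its call begins.
- env.sign_off(): hands the job in, once; it reports no verdict.
The state is a dict: "time_s": time; "joint_pos": joint angles; "qvel": joint speeds; "joint_efforts": joint torques, N m; "tool_pos": TCP position; "eef_rot": TCP orientation; "wrist_force": force on the tool from outside, world axes, zero at the start; "ft_torque": the same for the moment, N m; "grip_width": finger opening in m.
Only numpy, scipy, OpenCV 4.12 (cv2) and the standard library are available. Lean on these libraries where they do the work, as an engineer would, in place of code of your own. Each camera call takes 0.05 s, during which the arm holds its last target.

## Working session

There is one attempt and no reset: what is moved stays moved. The work goes in short steps, Python scripts to look and compute and a tool call to move; the robot and the scene stay as the last step left them, time stands still between calls to the robot, and variables do not carry over. Pictures are saved under pics/ and viewed, and the job is handed in when it is done.

Besides the shell and the picture viewer there is one more tool, called after "Emit:" as name(argument=value, ...) on one line, values as JSON. servo_tool: Moves the arm, as the interface text tells. Its arguments: {"type":"object","properties":{"series":{"type":"array","items":{"type":"object","properties":{"dp":{"type":"array","items":{"type":"number"}},"yaw":{"type":"number"}}}},"fingers":{"type":"number"},"newtons":{"type":"number"}},"required":["series"]}

```bash
mkdir -p pics; python3 - <<'E'
from cell import env
import cv2, numpy as np, pickle
print(env.grasp_offset); 
o=env.get_obs()
for k,v in o.items(): print(k,np.round(v,4))
for n in("side","top"):
    d=env.get_image(n); pickle.dump(d,open(f'{n}0.pkl','wb'))
    print(n,d['fovy'],d['cx'],d['cy'],[k for k in d]); print(np.round(d['world_to_cam'],4)); print((d['range_z']==0).mean())
    cv2.imwrite(f'pics/{n}0.png',cv2.resize(d['image'][:,:,::-1],(800,600),interpolation=cv2.INTER_CUBIC))
E
```

```text
0.0187
time_s 0.0
joint_pos [ 1.1696  0.3537  1.6341 -0.      1.1552 -0.0024]
qvel [-0.0002  0.0006 -0.0013  0.0005 -0.      0.0008]
joint_efforts [-0.00000e+00 -6.05241e+01 -3.42060e+01  0.00000e+00  9.40000e-03
  0.00000e+00]
tool_pos [0.2425 0.5755 0.2306]
eef_rot [-0.9115  1.373   0.9102]
wrist_force [-0.6547  0.0269  0.1079]
ft_torque [ 0.0363  0.0133 -0.0069]
grip_width 0.0853
side 42.76885961970172 257.71797131150674 198.25821571125547 ['image', 'range_z', 'fovy', 'cx', 'cy', 'world_to_cam']
[[ 0.8359 -0.5487 -0.0101 -0.483 ]
 [ 0.2266  0.3284  0.917  -0.166 ]
 [-0.4999 -0.7688  0.3989 -1.2437]
 [ 0.      0.      0.      1.    ]]
0.10823567708333333
top 52.75195903479276 251.0308967781109 195.6950484804789 ['image', 'range_z', 'fovy', 'cx', 'cy', 'world_to_cam']
[[-0.0253 -0.9997  0.004  -0.0755]
 [ 0.9948 -0.0248  0.0984 -0.5274]
 [-0.0983  0.0064  0.9951 -1.2331]
 [ 0.      0.      0.      1.    ]]
0.0038503011067708335
```

View pics/side0.png

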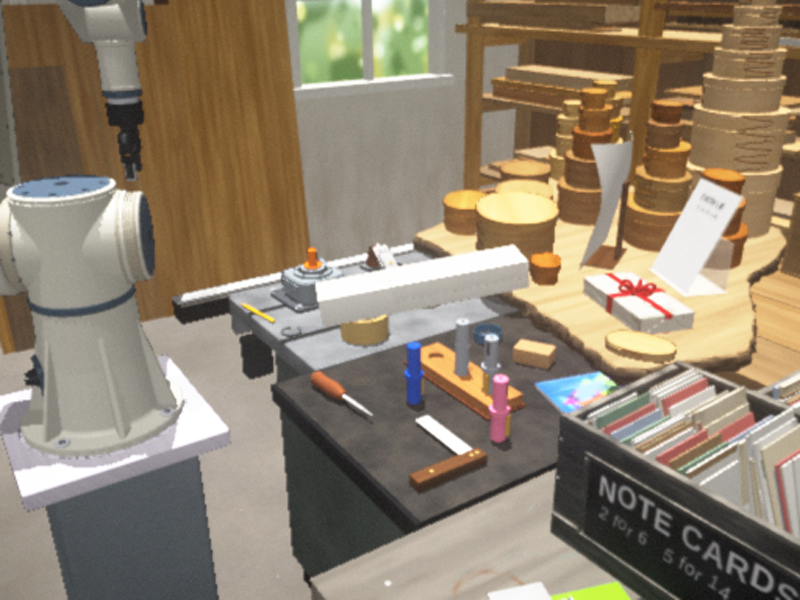

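View pics/top0.png

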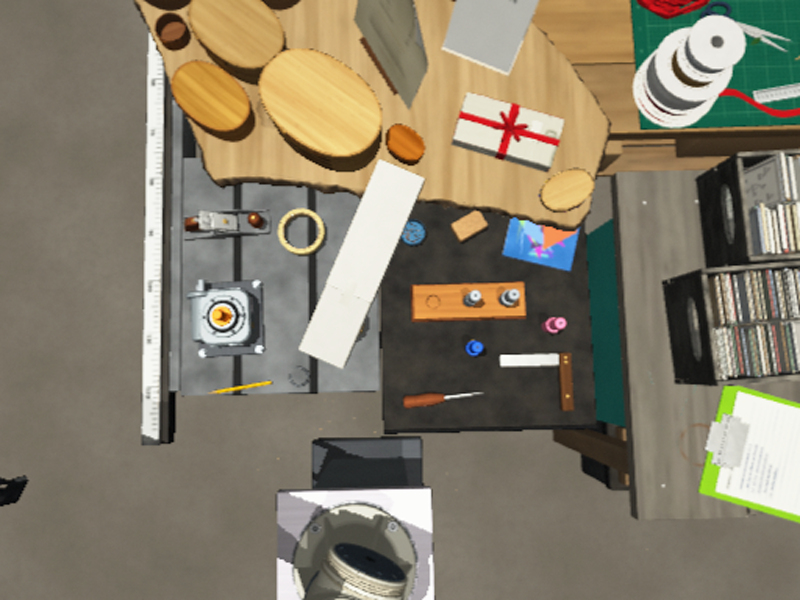

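```bash
python3 - <<'E'
import cv2, numpy as np, pickle
s=pickle.load(open('side0.pkl','rb'))['image'][:,:,::-1];t=pickle.load(open('top0.pkl','rb'))['image'][:,:,::-1]
def c(im,x0,y0,w,h,k): return cv2.resize(im[y0:y0+h,x0:x0+w],None,fx=k,fy=k,interpolation=cv2.INTER_CUBIC)
a=c(t,255,170,110,65,7); b=c(t,112,165,65,65,7)
cv2.imwrite('pics/t_stand.png',a);cv2.imwrite('pics/t_gear.png',b)
cv2.imwrite('pics/s_stand.png',c(s,250,195,100,95,6));cv2.imwrite('pics/s_gear.png',c(s,170,150,60,55,8))
E
```

```text
(no output)
```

View pics/t_stand.png

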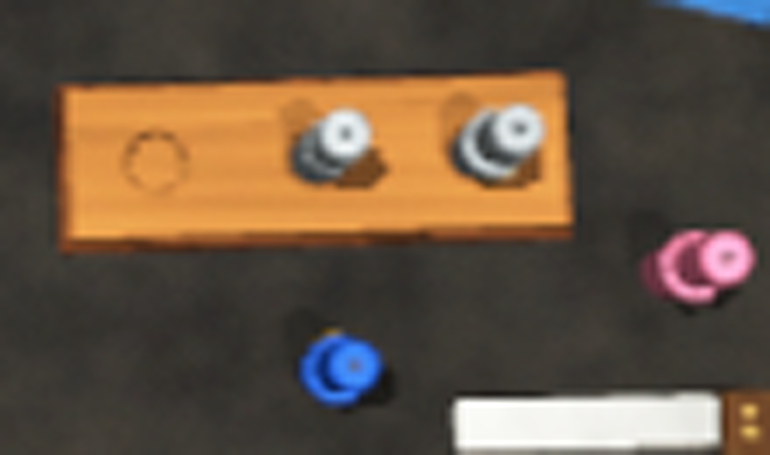

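View pics/t_gear.png

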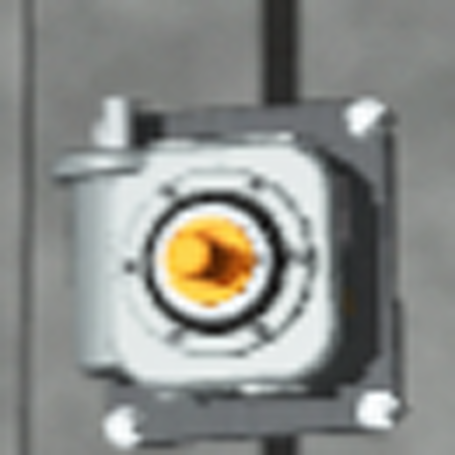

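View pics/s_stand.png

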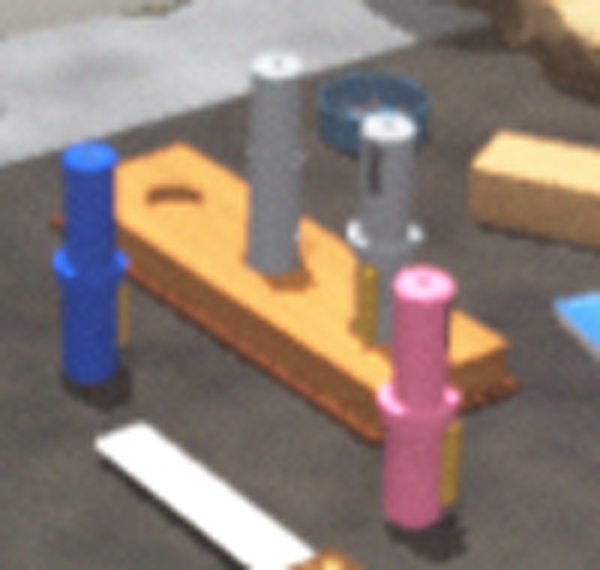

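View pics/s_gear.png

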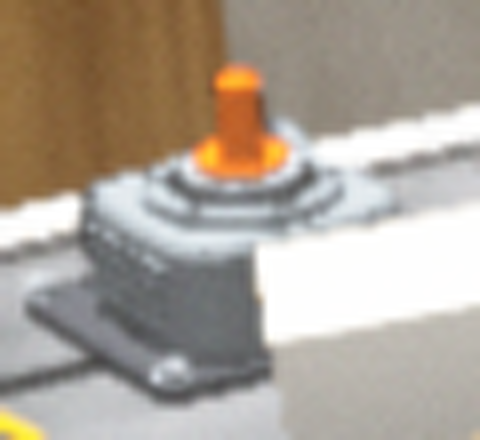

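```bash
cat > h.py <<'E'
import cv2, numpy as np, pickle
def load(n): return pickle.load(open(n+'.pkl','rb'))
def grab(n,tag):
    from cell import env
    d=env.get_image(n); pickle.dump(d,open(f'{n}{tag}.pkl','wb')); return d
def F(d): return d['image'].shape[0]/2/np.tan(np.radians(d['fovy']/2))
def ray(d,u,v):
    f=F(d);R=d['world_to_cam'][:3,:3];t=d['world_to_cam'][:3,3]
    r=R.T@np.array([(u-d['cx'])/f,-(v-d['cy'])/f,-1]); return -R.T@t,r
def onz(d,u,v,z):
    c,r=ray(d,u,v); return c+r*(z-c[2])/r[2]
def proj(d,p):
    q=d['world_to_cam'][:3,:3]@np.asarray(p)+d['world_to_cam'][:3,3];f=F(d)
    return np.array([d['cx']+f*q[0]/-q[2],d['cy']-f*q[1]/-q[2]])
def cloud(d):
    f=F(d);h,w=d['range_z'].shape;u,v=np.meshgrid(np.arange(w),np.arange(h));z=d['range_z']
    q=np.stack([(u-d['cx'])/f*z,-(v-d['cy'])/f*z,-z],-1)
    R=d['world_to_cam'][:3,:3];t=d['world_to_cam'][:3,3]
    return (q-t)@R
def tri(d1,p1,d2,p2):
    c1,r1=ray(d1,*p1);c2,r2=ray(d2,*p2)
    A=np.stack([r1,-r2],1);s=np.linalg.lstsq(A,c2-c1,rcond=None)[0]
    a=c1+r1*s[0];b=c2+r2*s[1];return (a+b)/2,np.linalg.norm(a-b)
E
python3 - <<'E'
from h import *
t=load('top0');s=load('side0');P=cloud(t);S=cloud(s)
np.set_printoptions(precision=4,suppress=True)
px=lambda x,y,x0,y0,k:(x0+(x+.5)/k-.5,y0+(y+.5)/k-.5)
T={'plugtop':(px(187,253,112,165,7),.108),'keytop':(px(517,129,255,170,7),.119),'plaintop':(px(345,134,255,170,7),.119),'hole':(px(155,162,255,170,7),.024),
'c1':(px(62,90,255,170,7),.024),'c2':(px(562,72,255,170,7),.024),'c3':(px(570,227,255,170,7),.024),'c4':(px(63,239,255,170,7),.024)}
for k,(p,z) in T.items():
    q=tuple(int(round(a)) for a in p); print(k,np.array(p),onz(t,*p,z),P[q[1],q[0]])
SP={'keytop':px(388,126,250,195,6),'plaintop':px(277,65,250,195,6),'plugtop':px(238,80,170,150,8)}
for k,p in SP.items():
    q=tuple(int(round(a)) for a in p); print(k,np.array(p),S[q[1],q[0]],tri(t,T[k][0],s,p))
# colour masks
for n,d,C in(('top',t,P),('side',s,S)):
    hsv=cv2.cvtColor(d['image'],cv2.COLOR_RGB2HSV)
    m=(hsv[...,0]<22)&(hsv[...,1]>150)&(C[...,2]>.06)&(C[...,2]<.13)&(C[...,0]>.35)&(C[...,0]<.65)&(C[...,1]>.1)&(C[...,1]<.4)
    print(n,m.sum(),np.c_[C[m]].min(0),C[m].max(0)); mm=m&(C[...,2]>.1); print(C[mm].mean(0) if mm.any() else 0, np.argwhere(mm).mean(0)[::-1])
# keyed shaft points
for n,C in(('top',P),('side',S)):
  for y0 in((-.3,-.1),):
    m=(C[...,2]>.1)&(C[...,2]<.135)&(C[...,0]>.4)&(C[...,0]<.6)&(C[...,1]<0)&(C[...,1]>-.4)
    nl,l=cv2.connectedComponents(m.astype(np.uint8))
    for i in range(1,nl):
        if(l==i).sum()>5: print(n,i,(l==i).sum(),C[l==i].mean(0),np.argwhere(l==i).mean(0)[::-1])
# cream carton
E
```

```text
plugtop [138.2857 200.7143] [0.5105 0.2539 0.108 ] [0.5095 0.2545 0.1091]
keytop [328.4286 188.    ] [ 0.5337 -0.3224  0.119 ] [ 0.5337 -0.3211  0.1187]
plaintop [303.8571 188.7143] [ 0.5333 -0.2481  0.119 ] [ 0.5328 -0.2489  0.1162]
hole [276.7143 192.7143] [ 0.5332 -0.1727  0.024 ] [ 0.5334 -0.1745  0.0129]
c1 [263.4286 182.4286] [ 0.5681 -0.1304  0.024 ] [ 0.5726 -0.1299  0.0013]
c2 [334.8571 179.8571] [ 0.5708 -0.3644  0.024 ] [ 0.5731 -0.3696  0.0033]
c3 [336. 202.] [ 0.498  -0.3648  0.024 ] [ 0.4996 -0.3695  0.0032]
c4 [263.5714 203.7143] [ 0.4983 -0.1289  0.024 ] [ 0.4987 -0.131   0.0058]
keytop [314.25   215.5833] [ 0.5345 -0.3226  0.1164] (array([ 0.5343, -0.323 ,  0.1177]), np.float64(0.0010941634094861936))
plaintop [295.75   205.4167] [ 0.5358 -0.2476  0.1182] (array([ 0.5338, -0.2485,  0.1177]), np.float64(0.0007542342111137508))
plugtop [199.3125 159.5625] [0.5069 0.2492 0.1066] (array([0.5107, 0.2545, 0.1059]), np.float64(6.822101844141675e-05))
top 69 [0.4908 0.2362 0.0703] [0.5252 0.2677 0.111 ]
[0.5111 0.2483 0.1072] [140.2222 200.5   ]
side 86 [0.4894 0.2327 0.0653] [0.5381 0.2896 0.1078]
[0.5063 0.2489 0.1058] [198.8824 160.2941]
top 1 819 [ 0.5417 -0.0286  0.1178] [231.1148 187.801 ]
top 2 45 [ 0.5335 -0.2484  0.1177] [303.9111 188.7111]
top 3 49 [ 0.5336 -0.323   0.1169] [328.5102 188.0816]
top 4 41 [ 0.435  -0.2511  0.1041] [305.439  221.4634]
side 1 612 [ 0.5393 -0.0403  0.1132] [253.8399 182.3203]
side 4 70 [ 0.529  -0.2543  0.1121] [295.4429 208.6286]
side 5 80 [ 0.5294 -0.3291  0.112 ] [314.0125 219.0625]
side 6 35 [ 0.4324 -0.2538  0.1029] [264.3714 221.1143]
```

```bash
cat >> h.py <<'E'
from scipy.spatial.transform import Rotation as Rn
def st():
    from cell import env
    return env.get_obs()
def plan(target,jaw=None):
    """target TCP xyz; jaw: world angle(deg) of the tool z axis (mod 180). prints dp in units, yaw"""
    o=st();R=Rn.from_rotvec(o['eef_rot']).as_matrix();d=np.asarray(target)-o['tool_pos']
    print('TCP',np.round(o['tool_pos'],4),'R z',np.round(R[:,2],3),'x',np.round(R[:,0],3),'jawang',round(np.degrees(np.arctan2(R[1,2],R[0,2])),1),'q6',round(o['joint_pos'][5],2),'t',o['time_s'])
    print('dp',np.round(R.T@d/.03,3))
    if jaw is not None:
        a=np.degrees(np.arctan2(R[1,2],R[0,2])); e=(jaw-a+90)%180-90
        # turn about tool x (down) => world angle changes by -yaw*sign
        print('world turn',e,'yaw units',e*np.sign(R[2,0])/5)
E
python3 - <<'E'
from h import *
t=load('top0')
np.set_printoptions(precision=4,suppress=True)
px=lambda x,y,x0,y0,k:(x0+(x+.5)/k-.5,y0+(y+.5)/k-.5)
# hub ring: outer dark edge center; flange orange centroid
print(onz(t,*px(211,262,112,165,7),.070))
# circle fits via masks in top view, upscaled
im=t['image'];hsv=cv2.cvtColor(im,cv2.COLOR_RGB2HSV)
m=((hsv[...,0]<28)&(hsv[...,1]>110)).astype(np.uint8);m[:,:100]=0;m[:,180:]=0;m[:170]=0;m[235:]=0
c=max(cv2.findContours(m,0,cv2.CHAIN_APPROX_NONE)[0],key=cv2.contourArea)
(x,y),r=cv2.minEnclosingCircle(c);print('flange',x,y,r,onz(t,x,y,.074)); print(m.sum())
plan([.511,.2525,.18],0)
plan([.511,.2525,.18],90)
E
```

```text
[0.5097 0.2541 0.07  ]
flange 141.6851806640625 201.75926208496094 6.3195061683654785 [0.5101 0.2531 0.074 ]
123
TCP [0.2425 0.5756 0.2307] R z [ 0.388  0.922 -0.001] x [-0.001 -0.001 -1.   ] jawang 67.1 q6 -0.0 t 0.1
dp [  1.696 -12.429  -6.446]
world turn -67.14836740523022 yaw units 13.429673481046043
TCP [0.2425 0.5756 0.2307] R z [ 0.388  0.922 -0.001] x [-0.001 -0.001 -1.   ] jawang 67.1 q6 -0.0 t 0.1
dp [  1.696 -12.429  -6.446]
world turn 22.851632594769782 yaw units -4.570326518953957
```

Emit:
servo_tool(series=[{"dp":[0,-6.2,-3.2],"yaw":7},{"dp":[0,-6.2,-3.2],"yaw":7},{"dp":[0,-6.2,-3.2],"yaw":7},{"dp":[0,-6.2,-3.2],"yaw":7},{"dp":[0,-6.2,-3.2],"yaw":7}], fingers=60, newtons=40)

```text
time_s: 0.6
tool_pos: [0.3789, 0.4111, 0.2305]
eef_rot: [-0.436, 1.528, 0.431]
wrist_force: [0.1, 0.6, 0.4]
grip_width: 0.0601
```

```bash
python3 -c "
from h import *
plan([.510,.2538,.18],0)"
```

```text
TCP [0.3789 0.4111 0.2305] R z [ 0.851  0.525 -0.002] x [-0.    -0.003 -1.   ] jawang 31.7 q6 0.27 t 0.6
dp [ 1.696 -6.755  0.966]
world turn -31.69892809802341 yaw units 6.339785619604681
```

Emit:
servo_tool(series=[{"dp":[0,-6.75,0.97],"yaw":6.34},{"dp":[0,-6.75,0.97],"yaw":6.34},{"dp":[0,-6.75,0.97],"yaw":6.34},{"dp":[0,-6.75,0.97],"yaw":6.34},{"dp":[0,-6.75,0.97],"yaw":6.34}])

```text
time_s: 1.1
tool_pos: [0.5125, 0.2509, 0.2307]
eef_rot: [0.002, 1.57, -0.008]
wrist_force: [0.1, 0.7, -0.5]
grip_width: 0.06
```

```bash
python3 -c "
from h import *
plan([.510,.2538,.08],0)
t=grab('top','1');s=grab('side','1')
cv2.imwrite('pics/s1.png',cv2.resize(s['image'][100:220,130:290,::-1],None,fx=4.5,fy=4.5,interpolation=cv2.INTER_CUBIC))
cv2.imwrite('pics/t1.png',cv2.resize(t['image'][130:250,60:220,::-1],None,fx=4.5,fy=4.5,interpolation=cv2.INTER_CUBIC))"
```

```text
TCP [0.5125 0.2509 0.2307] R z [ 1.    -0.006  0.001] x [ 0.001 -0.004 -1.   ] jawang -0.3 q6 0.46 t 1.1
dp [ 5.024  0.114 -0.087]
world turn 0.32926435628594675 yaw units -0.06585287125718935
```

View pics/s1.png

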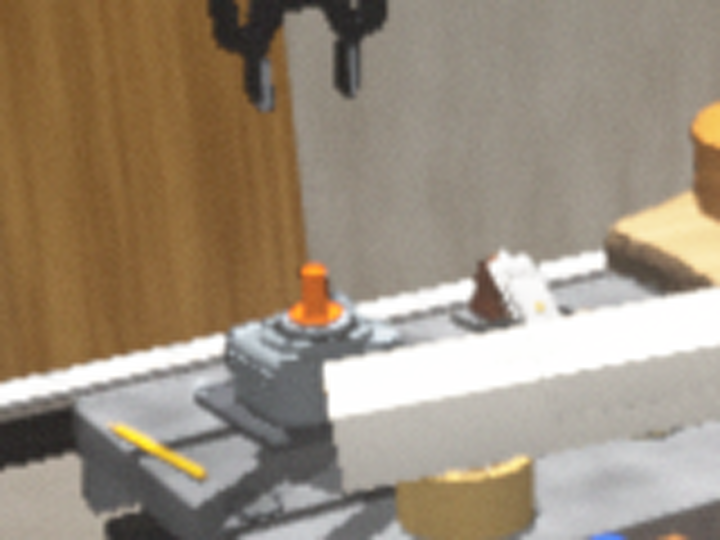

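The picture shows the open fingers centred above the plug, which is at about (315,290) in the crop. I'll go down.

Emit:
servo_tool(series=[{"dp":[1.6,0.11,-0.09]},{"dp":[3.2,0.11,-0.09]},{"dp":[4.6,0.11,-0.09]},{"dp":[4.95,0.11,-0.09]},{"dp":[4.95,0.11,-0.09]}])

```text
validation failed for argument at $.se...
```

Emit:
servo_tool(series=[{"dp":[0,0,0]},{"dp":[0,0,0]},{"dp":[0,0,0]},{"dp":[0,0,0]},{"dp":[0,0,0]}], fingers=10, newtons=30)

```text
validation failed for argument at $.se...
```

```bash
python3 -c "
from h import *
plan([.510,.2538,.082],0)
print(st()['wrist_force'],st()['grip_width'])"
```

```text
TCP [0.5107 0.2532 0.2306] R z [ 1.    -0.001 -0.001] x [-0.001 -0.003 -1.   ] jawang -0.1 q6 0.46 t 1.2
dp [ 4.952  0.035 -0.018]
world turn 0.06916758653804322 yaw units -0.013833517307608645
[-0.60039744  0.39288357  0.78468967] 0.059961883748315556
```

Emit:
servo_tool(series=[{"dp":[1.6,0.03,-0.02],"yaw":0},{"dp":[3.2,0.03,-0.02],"yaw":0},{"dp":[4.6,0.03,-0.02],"yaw":0},{"dp":[4.95,0.03,-0.02],"yaw":0},{"dp":[4.95,0.03,-0.02],"yaw":0}])

```text
time_s: 1.7
tool_pos: [0.5082, 0.2543, 0.0809]
eef_rot: [-0.004, 1.575, -0.003]
wrist_force: [-0.5, -0.5, -0.0]
grip_width: 0.0599
```

Emit:
servo_tool(series=[{"dp":[0,0,0],"yaw":0},{"dp":[0,0,0],"yaw":0},{"dp":[0,0,0],"yaw":0},{"dp":[0,0,0],"yaw":0},{"dp":[0,0,0],"yaw":0}], fingers=10, newtons=30)

```text
time_s: 2.2
tool_pos: [0.5094, 0.2552, 0.0829]
eef_rot: [-0.002, 1.572, -0.001]
wrist_force: [-1.6, 0.5, 7.4]
grip_width: 0.0189
```

```bash
python3 -c "
from h import *
plan([.510,.2538,.082],0)
print(st()['wrist_force'],st()['grip_width'])"
```

```text
TCP [0.5094 0.2552 0.0829] R z [ 1.     0.001 -0.001] x [-0.001 -0.002 -1.   ] jawang 0.0 q6 0.46 t 2.2
dp [ 0.029 -0.046  0.019]
world turn -0.04014506232873316 yaw units 0.008029012465746633
[-1.58920591  0.49200151  7.39534815] 0.01890541311051814
```

Emit:
servo_tool(series=[{"dp":[-0.2,0,0],"yaw":0},{"dp":[-0.6,0,0],"yaw":0},{"dp":[-1.0,0,0],"yaw":0},{"dp":[-2.0,0,0],"yaw":0},{"dp":[-3.5,0,0],"yaw":0}])

```text
time_s: 2.7
tool_pos: [0.5081, 0.2546, 0.188]
eef_rot: [-0.004, 1.576, -0.003]
wrist_force: [0.3, 0.4, -0.4]
grip_width: 0.0186
```

Emit:
servo_tool(series=[{"dp":[-1.5,0,0],"yaw":0},{"dp":[-1.9,0,0],"yaw":0},{"dp":[-1.9,-1.6,0],"yaw":0},{"dp":[-1.9,-3.2,0],"yaw":0},{"dp":[-1.9,-4.8,0],"yaw":0}])

```text
time_s: 3.2
tool_pos: [0.508, 0.1095, 0.2463]
eef_rot: [-0.005, 1.575, -0.002]
wrist_force: [1.4, -0.7, -0.3]
grip_width: 0.0193
```

```bash
python3 -c "
from h import *
t=grab('top','2');s=grab('side','2')
cv2.imwrite('pics/s2.png',cv2.resize(s['image'][80:220,130:290,::-1],None,fx=4,fy=4,interpolation=cv2.INTER_CUBIC))
cv2.imwrite('pics/t2.png',cv2.resize(t['image'][165:240,100:190,::-1],None,fx=8,fy=8,interpolation=cv2.INTER_CUBIC))
plan([.5335,-.173,.23],0)
print(st()['wrist_force'],st()['grip_width'])"
```

```text
TCP [0.5078 0.1062 0.2461] R z [ 1.    -0.003 -0.005] x [-0.005 -0.006 -1.   ] jawang -0.2 q6 0.21 t 3.3
dp [ 0.588 -9.301  0.887]
world turn 0.17546502705819478 yaw units -0.035093005411638956
[0.65793671 1.00451048 0.1788214 ] 0.01905376188013258
```

View pics/s2.png

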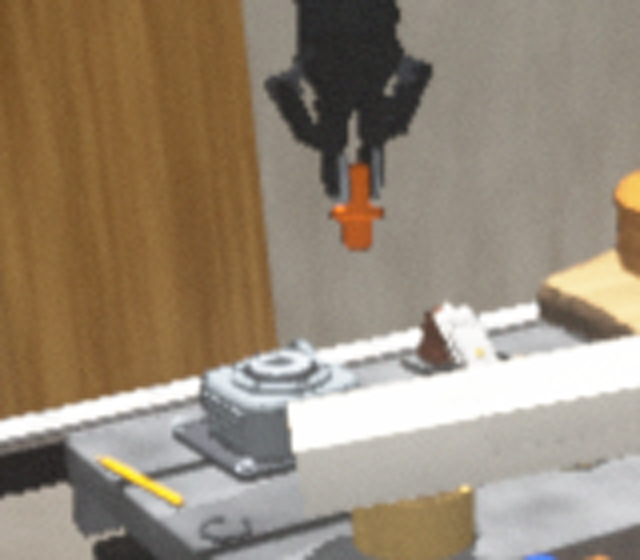

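View pics/t2.png

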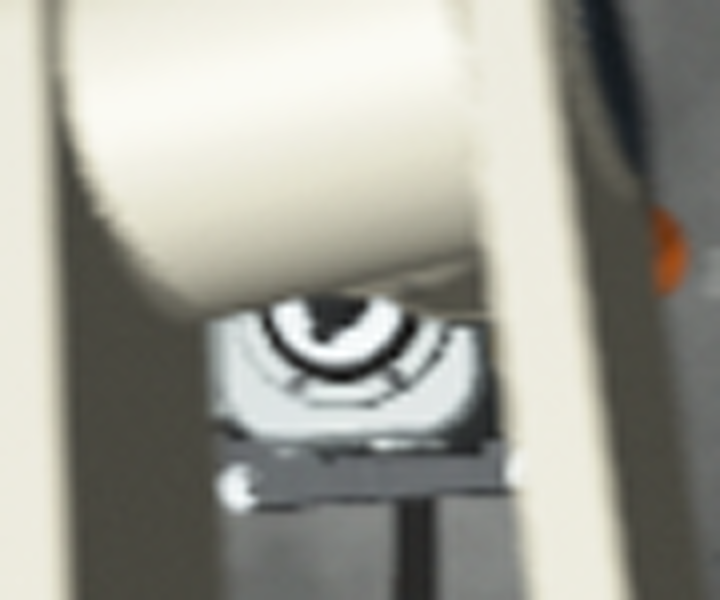

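The plug is held upright (side crop 357,210) and the bore is open. The keyway points to about the lower left in the top crop. I'll carry the plug to the stand.

Emit:
servo_tool(series=[{"dp":[0,-1.66,0.3],"yaw":0},{"dp":[0,-3.3,0.6],"yaw":0},{"dp":[0,-5,0.85],"yaw":0},{"dp":[0,-6.6,0.85],"yaw":0},{"dp":[0,-8.2,0.85],"yaw":0}])

```text
time_s: 3.8
tool_pos: [0.5326, -0.1388, 0.2479]
eef_rot: [-0.002, 1.575, -0.007]
wrist_force: [1.2, 0.1, -0.9]
grip_width: 0.019
```

```bash
python3 -c "
from h import *
plan([.533,-.173,.13],0)"
```

```text
TCP [ 0.5326 -0.1388  0.2479] R z [ 1.    -0.003 -0.004] x [-0.004 -0.006 -1.   ] jawang -0.2 q6 -0.25 t 3.8
dp [ 3.936 -1.118  0.033]
world turn 0.15926535190456548 yaw units -0.0318530703809131
```

Emit:
servo_tool(series=[{"dp":[0,-1.1,0],"yaw":0},{"dp":[1,-1.1,0],"yaw":0},{"dp":[2.5,-1.1,0.02],"yaw":0},{"dp":[3.9,-1.12,0.03],"yaw":0},{"dp":[3.9,-1.12,0.03],"yaw":0}])

```text
time_s: 4.3
tool_pos: [0.5293, -0.1716, 0.1265]
eef_rot: [0.0, 1.584, -0.004]
wrist_force: [-0.5, 0.4, 0.4]
grip_width: 0.0189
```

```bash
python3 -c "
from h import *
t=grab('top','3');s=grab('side','3')
cv2.imwrite('pics/s3.png',cv2.resize(s['image'][150:280,230:390,::-1],None,fx=4.5,fy=4.5,interpolation=cv2.INTER_CUBIC))
S=cloud(s);hsv=cv2.cvtColor(s['image'],cv2.COLOR_RGB2HSV)
m=(hsv[...,0]<14)&(hsv[...,1]>170)&(S[...,2]>.085)&(S[...,2]<.2)&(abs(S[...,1]+.17)<.05)&(abs(S[...,0]-.53)<.06)
print(m.sum(),S[m].min(0),S[m].max(0)); vs=np.argwhere(m)
for v in sorted(set(vs[:,0])):
    us=vs[vs[:,0]==v][:,1];print(v,us.min(),us.max(),end='; ')
plan([.533,-.173,.05],0)"
```

```text
131 [ 0.51296515 -0.19548091  0.09688494] [ 0.54362212 -0.16535907  0.15497392]
184 278 280; 185 278 281; 186 278 281; 187 278 281; 188 278 281; 189 278 281; 190 278 281; 191 278 281; 192 278 281; 193 278 281; 194 277 281; 195 274 283; 196 272 283; 197 272 284; 198 274 282; 199 275 281; 200 275 281; 201 275 281; 202 275 281; 203 275 280; 204 275 280; 205 276 279; TCP [ 0.533  -0.1727  0.1316] R z [ 1.    -0.003 -0.005] x [-0.005 -0.005 -1.   ] jawang -0.1 q6 -0.3 t 4.4
dp [2.721 0.003 0.015]
world turn 0.1436150367037783 yaw units -0.028723007340755658
```

View pics/s3.png

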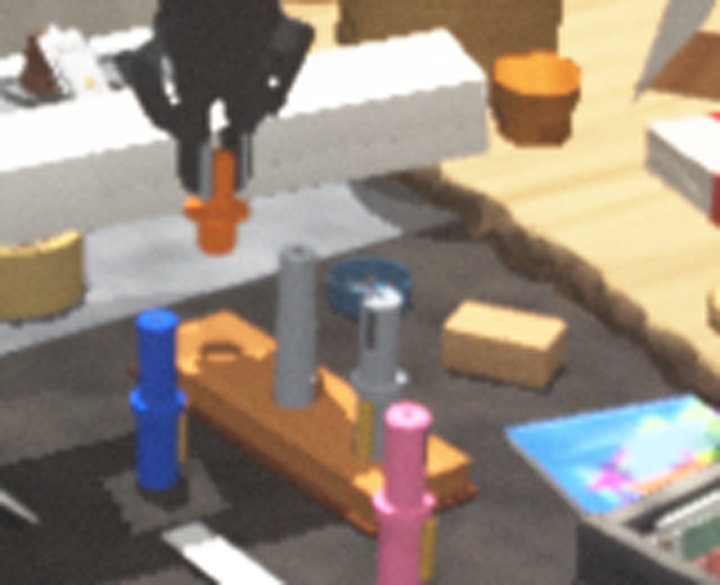

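```bash
python3 -c "
from h import *
s=load('side3')
for z in (.095,.12,.155): print(z,proj(s,[.533,-.1725,z]))
print(proj(s,[.533,-.1735,.024]))
im=cv2.resize(s['image'][175:215,255:305,::-1],None,fx=14,fy=14,interpolation=cv2.INTER_CUBIC);cv2.imwrite('pics/s3b.png',im)
im=cv2.resize(s['image'][210:250,255:305,::-1],None,fx=14,fy=14,interpolation=cv2.INTER_CUBIC);cv2.imwrite('pics/s3c.png',im)"
```

```text
0.095 [278.2887446  203.65094994]
0.12 [278.34994343 195.23820514]
0.155 [278.43718021 183.24613386]
[278.3280708  227.00823609]
```

View pics/s3b.png

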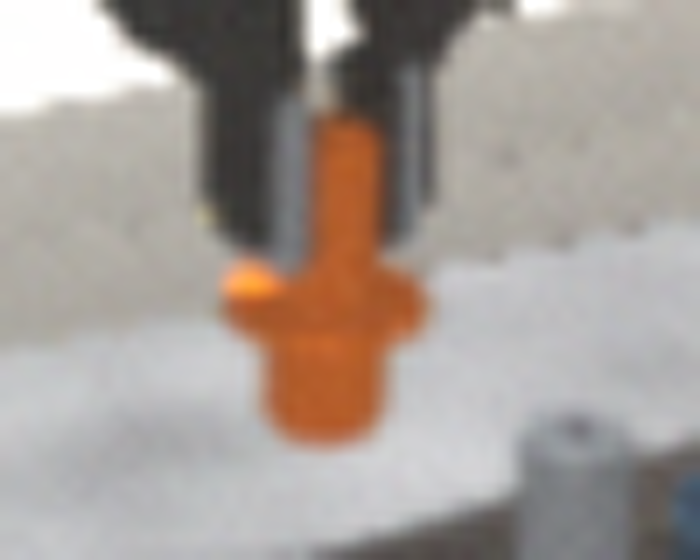

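View pics/s3c.png

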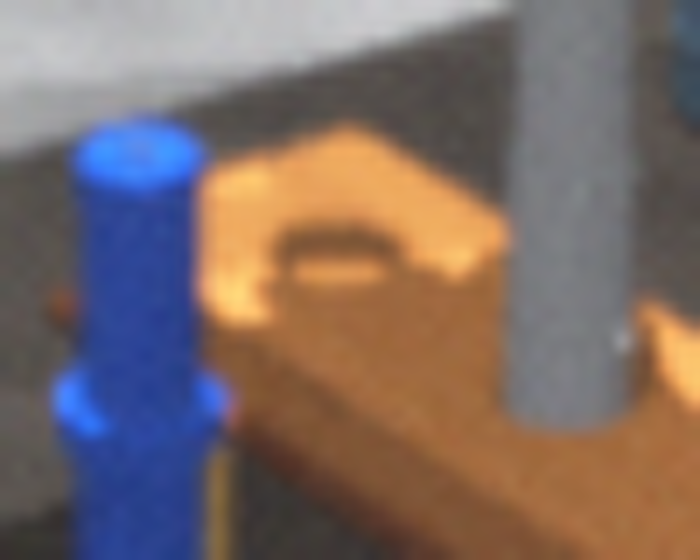

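Emit:
servo_tool(series=[{"dp":[1,-0.03,0.05],"yaw":0},{"dp":[1.8,-0.03,0.05],"yaw":0},{"dp":[2.2,-0.03,0.05],"yaw":0},{"dp":[2.4,-0.03,0.05],"yaw":0},{"dp":[2.4,-0.03,0.05],"yaw":0}])

```text
time_s: 4.9
tool_pos: [0.5348, -0.174, 0.0605]
eef_rot: [-0.003, 1.575, -0.006]
wrist_force: [-0.1, -0.4, 0.8]
grip_width: 0.0191
```

Emit:
servo_tool(series=[{"dp":[0.07,0,0],"yaw":0},{"dp":[0.13,0,0],"yaw":0},{"dp":[0.2,0,0],"yaw":0},{"dp":[0.2,0,0],"yaw":0}])

```text
time_s: 5.3
tool_pos: [0.5348, -0.174, 0.0546]
eef_rot: [-0.002, 1.575, -0.006]
wrist_force: [-0.5, 1.0, 0.2]
grip_width: 0.0192
```

```bash
python3 -c "
from h import *
plan([.534,-.174,.051],0);print(st()['wrist_force'],st()['ft_torque'])
t=grab('top','4');s=grab('side','4')
cv2.imwrite('pics/s4.png',cv2.resize(s['image'][190:260,240:340,::-1],None,fx=7.5,fy=7.5,interpolation=cv2.INTER_CUBIC))"
```

```text
TCP [ 0.5348 -0.174   0.0546] R z [ 1.    -0.002 -0.004] x [-0.004 -0.005 -1.   ] jawang -0.1 q6 -0.3 t 5.3
dp [ 0.122 -0.001 -0.025]
world turn 0.13985313819324574 yaw units -0.02797062763864915
[-0.49397477  0.96582195  0.22550753] [0.17119565 0.0463922  0.03441363]
```

View pics/s4.png

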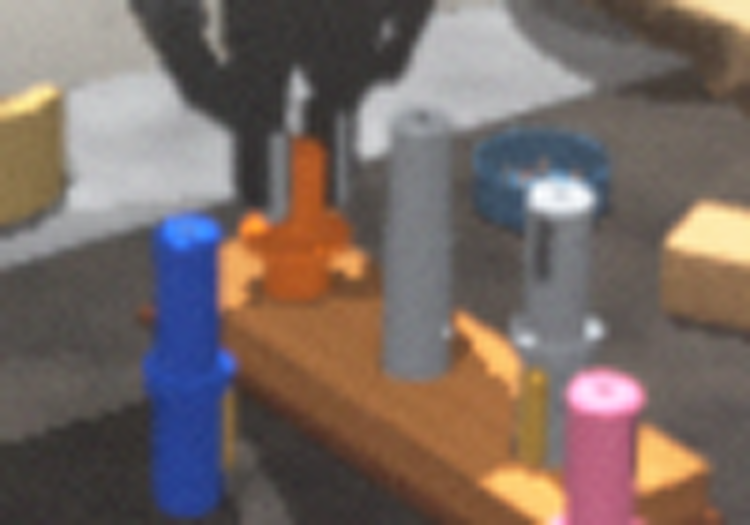

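Emit:
servo_tool(series=[{"dp":[0.05,0,0],"yaw":0},{"dp":[0.1,0,0],"yaw":0},{"dp":[0.13,0,0],"yaw":0},{"dp":[0.13,0,0],"yaw":0}])

```text
time_s: 5.8
tool_pos: [0.535, -0.1741, 0.0518]
eef_rot: [-0.003, 1.575, -0.006]
wrist_force: [-4.1, 2.3, 15.0]
grip_width: 0.0188
```

Emit:
servo_tool(series=[{"dp":[0.04,0,0],"yaw":0},{"dp":[0.08,0,0],"yaw":0},{"dp":[0.08,0,0],"yaw":0}])

```text
time_s: 6.1
tool_pos: [0.5352, -0.1743, 0.0517]
eef_rot: [-0.003, 1.574, -0.007]
wrist_force: [-8.9, 4.2, 30.5]
grip_width: 0.0187
```

```bash
python3 -c "
from h import *
plan([.534,-.174,.051],0);print(st()['wrist_force'],st()['ft_torque'])
t=grab('top','5');s=grab('side','5')
cv2.imwrite('pics/s5.png',cv2.resize(s['image'][190:260,240:340,::-1],None,fx=7.5,fy=7.5,interpolation=cv2.INTER_CUBIC))"
```

```text
TCP [ 0.5352 -0.1743  0.0517] R z [ 1.    -0.002 -0.004] x [-0.004 -0.006 -1.   ] jawang -0.1 q6 -0.3 t 6.1
dp [ 0.023  0.009 -0.041]
world turn 0.14154545389556006 yaw units -0.028309090779112013
[-8.90168001  4.19245731 30.47080684] [ 0.68169467  1.70415378 -0.08171804]
```

View pics/s5.png

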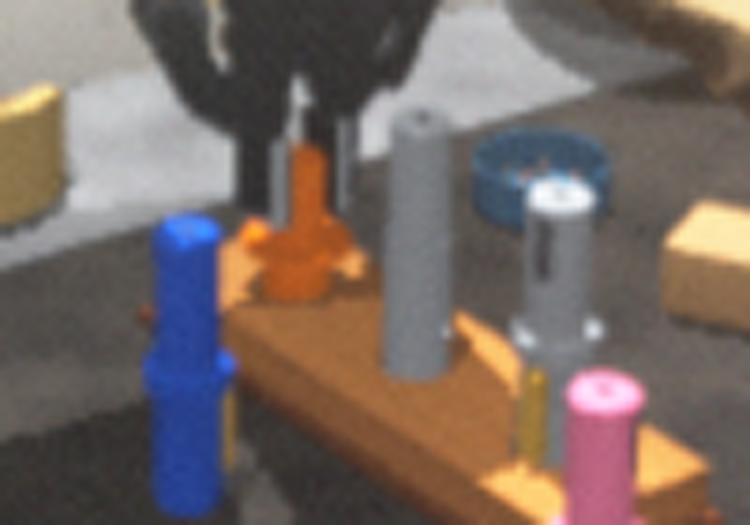

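Emit:
servo_tool(series=[{"dp":[-0.08,0,-0.02],"yaw":0},{"dp":[-0.08,0,-0.02],"yaw":0}])

```text
time_s: 6.4
tool_pos: [0.5348, -0.1742, 0.0545]
eef_rot: [-0.003, 1.574, -0.007]
wrist_force: [-0.5, 2.1, 1.0]
grip_width: 0.019
```

Emit:
servo_tool(series=[{"dp":[0,0,0],"yaw":0},{"dp":[0,0,0],"yaw":0},{"dp":[0,0,0],"yaw":0},{"dp":[-0.2,0,0],"yaw":0}], fingers=50)

```text
time_s: 6.8
tool_pos: [0.5342, -0.1741, 0.0599]
eef_rot: [-0.002, 1.575, -0.006]
wrist_force: [-0.5, 0.0, -1.0]
grip_width: 0.0502
```

Emit:
servo_tool(series=[{"dp":[-1,0,0],"yaw":0},{"dp":[-2.5,0,0],"yaw":0},{"dp":[-4,0,0],"yaw":0},{"dp":[-4,-1.6,0],"yaw":0},{"dp":[-4,-2.5,0],"yaw":0}])

```text
time_s: 7.3
tool_pos: [0.536, -0.2505, 0.183]
eef_rot: [-0.005, 1.571, -0.007]
wrist_force: [-0.2, 0.1, -0.1]
grip_width: 0.05
```

```bash
python3 -c "
from h import *
t=grab('top','6');s=grab('side','6')
cv2.imwrite('pics/s6.png',cv2.resize(s['image'][170:270,240:340,::-1],None,fx=6,fy=6,interpolation=cv2.INTER_CUBIC))
cv2.imwrite('pics/t6.png',cv2.resize(t['image'][165:235,105:185,::-1],None,fx=8,fy=8,interpolation=cv2.INTER_CUBIC))
plan([.534,-.323,.2],0);o=st();print(o['wrist_force'],o['joint_pos'])"
```

```text
TCP [ 0.5349 -0.2514  0.1813] R z [ 1.    -0.005 -0.003] x [-0.003 -0.007 -1.   ] jawang -0.3 q6 -0.43 t 7.4
dp [-0.606 -2.39  -0.022]
world turn 0.27165783487360784 yaw units -0.054331566974721565
[0.17129383 1.39626318 0.11913744] [-0.43737852  0.35246353  1.75546604 -0.00907794  1.03307312 -0.42799988]
```

View pics/s6.png

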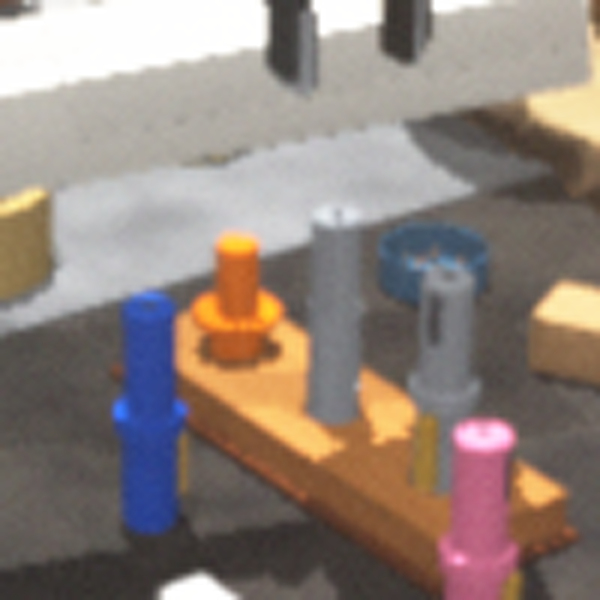

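View pics/t6.png

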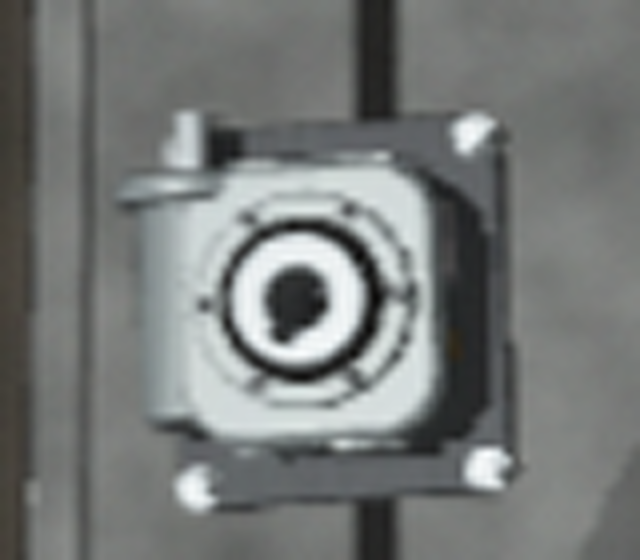

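```bash
python3 - <<'E'
from h import *
np.set_printoptions(precision=4,suppress=True)
t=load('top6');s=load('side6');s0=load('side0')
# bore: upscale, threshold dark within hub
g=cv2.cvtColor(t['image'],cv2.COLOR_RGB2GRAY);k=8
x0,y0=105,165
G=cv2.resize(g[y0:y0+70,x0:x0+80],None,fx=k,fy=k,interpolation=cv2.INTER_CUBIC)
un=lambda x,y:(x0+(x+.5)/k-.5,y0+(y+.5)/k-.5)
for th in(110,130,150):
    m=(G<th).astype(np.uint8)
    n,l,stt,c=cv2.connectedComponentsWithStats(m)
    i=l[298,298]; mm=(l==i)
    cnt=max(cv2.findContours(mm.astype(np.uint8),0,cv2.CHAIN_APPROX_NONE)[0],key=cv2.contourArea)[:,0]
    W=np.array([onz(t,*un(*p),.07)[:2] for p in cnt])
    # bore circle fit, excluding keyway part: iterate
    cc=W.mean(0)
    for _ in range(30):
        r=np.linalg.norm(W-cc,axis=1);keep=r<np.median(r)*1.12
        A=np.c_[2*W[keep],np.ones(keep.sum())];b=(W[keep]**2).sum(1);sol=np.linalg.lstsq(A,b,rcond=None)[0];cc=sol[:2]
    R=np.sqrt(sol[2]+cc@cc); ys,xs=np.nonzero(mm);Q=np.array([onz(t,*un(x,y),.07)[:2] for x,y in zip(xs[::3],ys[::3])])-cc
    rr=np.linalg.norm(Q,axis=1);far=Q[rr>R*1.15].mean(0); 
    print(th,'bore',cc,'R',R,'rmax',rr.max(),'keyway deg',np.degrees(np.arctan2(far[1],far[0])))
# hub outer ring: white disc -> centre
m=(G>150).astype(np.uint8);n,l=cv2.connectedComponents(m);i=l[298,345];
cnt=max(cv2.findContours((l==i).astype(np.uint8),0,cv2.CHAIN_APPROX_NONE)[0],key=cv2.contourArea)
e=cv2.fitEllipse(cnt);print('hub',onz(t,*un(*e[0]),.07),e)
# key in side views
for nm,d in(('0',s0),('6',s),('5',load('side5'))):
    hsv=cv2.cvtColor(d['image'],cv2.COLOR_RGB2HSV);m=np.zeros(hsv.shape[:2],np.uint8)
    m[235:256,304:325]=((hsv[235:256,304:325,0]>18)&(hsv[235:256,304:325,0]<34)&(hsv[235:256,304:325,1]>130))
    n,l,stt,c=cv2.connectedComponentsWithStats(m)
    if n<2: print('none');continue
    i=1+stt[1:,4].argmax();print(nm,stt[i],c[i])
    ax=np.array([.534,-.323])
    # predicted centroid of key outer face for angles
    for a in range(-175,-110,10):
        z=.015+.027;r=.0165;p=proj(d,[ax[0]+r*np.cos(np.radians(a)),ax[1]+r*np.sin(np.radians(a)),z]);print(a,p,end=' ')
    print()
    for z in(.119,.1,.06,.04): print(z,proj(d,[*ax,z]),end=' ')
    print()
I=cv2.resize(s0['image'][205:260,295:335,::-1],None,fx=14,fy=10.9,interpolation=cv2.INTER_CUBIC);cv2.imwrite('pics/key.png',I)
E
```

```text
110 bore [0.5099 0.2545] R 0.011896608182934683 rmax 0.01782654018989415 keyway deg 156.90899688618325
130 bore [0.51   0.2545] R 0.012364587953060262 rmax 0.018169791729041585 keyway deg 157.1872579273595
150 bore [0.51   0.2545] R 0.01286537845903111 rmax 0.018399318104654904 keyway deg 157.12256487536007
hub [0.5101 0.2541 0.07  ] ((297.14453125, 298.38671875), (128.3289794921875, 130.9292755126953), 60.6468505859375)
0 [304 236  10  20  80] [306.3 247.3]
-175 [308.1705 244.5526] -165 [309.0325 244.9494] -155 [310.0155 245.2738] -145 [311.0891 245.5154] -135 [312.2198 245.6662] -125 [313.3721 245.7215] -115 [314.5098 245.6794] 
0.119 [313.9722 215.1774] 0.1 [313.7004 222.0605] 0.06 [313.139  236.2758] 0.04 [312.8637 243.247 ] 
6 [304 237   4   5  16] [305.3125 239.0625]
-175 [308.1705 244.5526] -165 [309.0325 244.9494] -155 [310.0155 245.2738] -145 [311.0891 245.5154] -135 [312.2198 245.6662] -125 [313.3721 245.7215] -115 [314.5098 245.6794] 
0.119 [313.9722 215.1774] 0.1 [313.7004 222.0605] 0.06 [313.139  236.2758] 0.04 [312.8637 243.247 ] 
5 [306 253   8   3  16] [309.375  254.1875]
-175 [308.1705 244.5526] -165 [309.0325 244.9494] -155 [310.0155 245.2738] -145 [311.0891 245.5154] -135 [312.2198 245.6662] -125 [313.3721 245.7215] -115 [314.5098 245.6794] 
0.119 [313.9722 215.1774] 0.1 [313.7004 222.0605] 0.06 [313.139  236.2758] 0.04 [312.8637 243.247 ]
```

View pics/key.png

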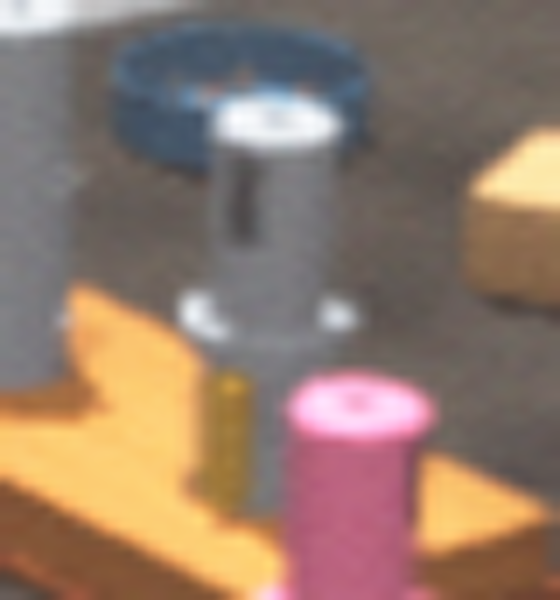

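The shaft in the stand at top-view pixel (328,188) is the one meant. It is grey with a shoulder, has a brass key at (230,440) in the crop and a slot at (243,195). The other candidates are the plain shaft (304,189), the blue one (305,221) and the pink one (357,208). The keyway is at about 157° and the key at about -157°. I'll move over the shaft.

Emit:
servo_tool(series=[{"dp":[0,-1.2,0],"yaw":1.6},{"dp":[0,-2.39,-0.02],"yaw":3.2},{"dp":[0,-2.39,-0.02],"yaw":5},{"dp":[0,-2.39,-0.02],"yaw":5},{"dp":[0,-2.39,-0.02],"yaw":5}], newtons=80)

```text
time_s: 7.9
tool_pos: [0.5338, -0.3222, 0.1816]
eef_rot: [0.337, 1.545, -0.348]
wrist_force: [0.9, -0.4, -0.5]
grip_width: 0.0504
```

```bash
python3 -c "
from h import *
plan([.5342,-.323,.0843],-25)
t=grab('top','7');s=grab('side','7')
cv2.imwrite('pics/s7.png',cv2.resize(s['image'][150:270,240:360,::-1],None,fx=5,fy=5,interpolation=cv2.INTER_CUBIC))"
```

```text
TCP [ 0.5338 -0.3222  0.1816] R z [ 0.906 -0.423 -0.   ] x [-0.003 -0.007 -1.   ] jawang -25.0 q6 -0.1 t 7.9
dp [3.243 0.007 0.025]
world turn 0.03426372960981894 yaw units -0.006852745921963788
```

View pics/s7.png

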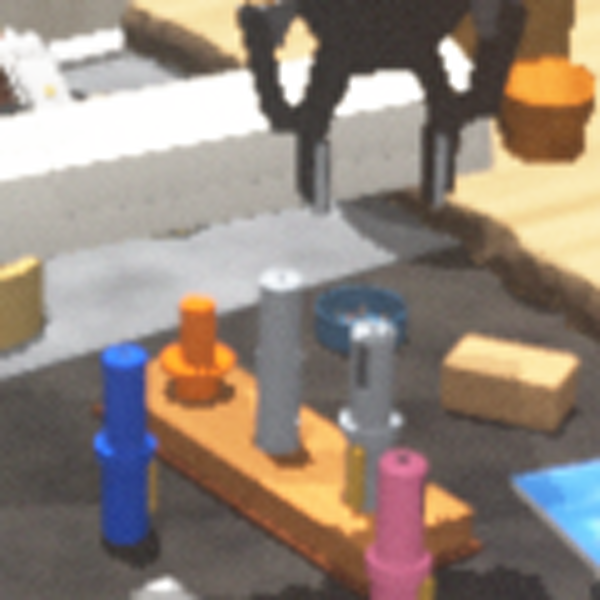

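The open fingers straddle the keyed shaft's journal (crop 373,360). I'll descend and grip.

Emit:
servo_tool(series=[{"dp":[1.2,0,0.02],"yaw":0},{"dp":[2.4,0,0.02],"yaw":0},{"dp":[3.1,0,0.02],"yaw":0},{"dp":[3.2,0,0.02],"yaw":0},{"dp":[3.2,0,0.02],"yaw":0}])

```text
time_s: 8.5
tool_pos: [0.5343, -0.3224, 0.0857]
eef_rot: [0.336, 1.546, -0.347]
wrist_force: [-0.1, -0.5, -0.1]
grip_width: 0.0499
```

Emit:
servo_tool(series=[{"dp":[0,0,0],"yaw":0},{"dp":[0,0,0],"yaw":0},{"dp":[0,0,0],"yaw":0},{"dp":[0,0,0],"yaw":0},{"dp":[0,0,0],"yaw":0}], fingers=10, newtons=80)

```text
time_s: 9.0
tool_pos: [0.5353, -0.3229, 0.0875]
eef_rot: [0.335, 1.543, -0.347]
wrist_force: [0.3, 0.6, 6.3]
grip_width: 0.0196
```

```bash
python3 -c "
from h import *
plan([.5342,-.323,.0843],-25);o=st();print(o['wrist_force'],o['grip_width'])"
```

```text
TCP [ 0.5353 -0.3229  0.0875] R z [ 0.907 -0.421  0.002] x [-0.001 -0.008 -1.   ] jawang -24.9 q6 -0.1 t 9.0
dp [ 0.108 -0.017 -0.034]
world turn -0.09315960190089356 yaw units 0.01863192038017871
[0.31807554 0.59161165 6.31069822] 0.019602655226658054
```

Emit:
servo_tool(series=[{"dp":[-0.5,0,0],"yaw":0},{"dp":[-1.5,0,0],"yaw":0},{"dp":[-3,0,0],"yaw":0},{"dp":[-4.5,0,0],"yaw":0},{"dp":[-5.2,0,0],"yaw":0}])

```text
time_s: 9.5
tool_pos: [0.5369, -0.3225, 0.2495]
eef_rot: [0.333, 1.537, -0.348]
wrist_force: [0.0, 0.1, -3.7]
grip_width: 0.0202
```

Emit:
servo_tool(series=[{"dp":[0,0,0],"yaw":0},{"dp":[0,0,0],"yaw":0},{"dp":[0,0,0],"yaw":0}])

```text
time_s: 9.8
tool_pos: [0.536, -0.322, 0.248]
eef_rot: [0.333, 1.54, -0.348]
wrist_force: [-0.6, -0.3, -4.1]
grip_width: 0.0198
```

```bash
python3 -c "
from h import *
s=grab('side','8')
x,y=proj(s,[.535,-.323,.19]);x=int(x);y=int(y);print(x,y)
cv2.imwrite('pics/s8.png',cv2.resize(s['image'][y-30:y+30,x-30:x+30,::-1],None,fx=10,fy=10,interpolation=cv2.INTER_CUBIC))
plan([.534,-.1,.245],-25);o=st();print(o['wrist_force'],o['ft_torque'],o['grip_width'])
p=o['tool_pos']
for dz in(.0315,-.02,-.045,-.0725): print(dz,proj(s,p+[0,0,dz])-[x-30,y-30])
"
```

```text
315 188
TCP [ 0.5359 -0.322   0.2476] R z [ 0.907 -0.421  0.005] x [ 0.001 -0.009 -1.   ] jawang -24.9 q6 -0.1 t 9.85
dp [ 0.016  6.685 -3.172]
world turn -0.09684161017700887 yaw units 0.019368322035401776
[-0.40109798 -0.41024884 -3.6807057 ] [ 0.01945128 -0.00989847 -0.02151396] 0.02000461035738713
0.0315 [31.73220887 -4.66975396]
-0.02 [30.91628822 15.85136728]
-0.045 [30.53042393 25.5561932 ]
-0.0725 [30.11341573 36.0443158 ]
```

View pics/s8.png

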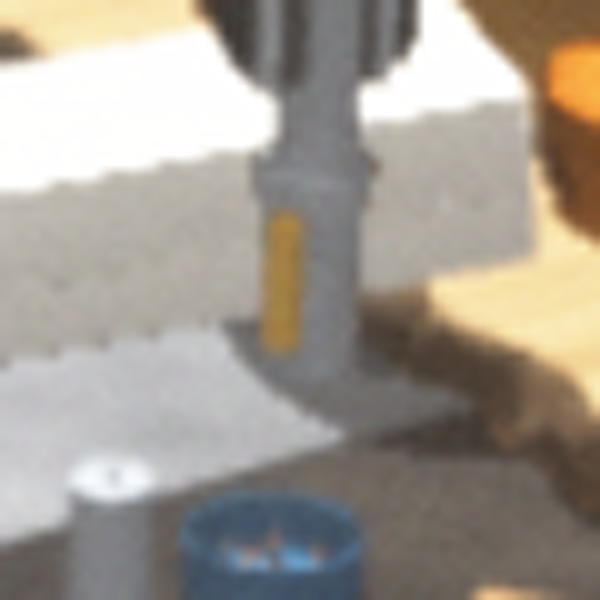

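Emit:
servo_tool(series=[{"dp":[0,0,0],"yaw":-1.7},{"dp":[0,0,0],"yaw":-3.4},{"dp":[0,0,0],"yaw":-5},{"dp":[0,0,0],"yaw":-5},{"dp":[0,0,0],"yaw":-5}])

```text
time_s: 10.35
tool_pos: [0.5354, -0.3217, 0.2463]
eef_rot: [-0.005, 1.571, -0.008]
wrist_force: [-0.1, -0.2, -2.9]
grip_width: 0.0197
```

```bash
python3 -c "
from h import *
s=grab('side','9')
x,y=315,188
cv2.imwrite('pics/s9.png',cv2.resize(s['image'][y-30:y+30,x-30:x+30,::-1],None,fx=10,fy=10,interpolation=cv2.INTER_CUBIC))
plan([.534,-.1,.245],-25);o=st()
p=o['tool_pos'];c,_=ray(s,0,0);print(c,np.degrees(np.arctan2(c[1]-p[1],c[0]-p[0])))
hsv=cv2.cvtColor(s['image'],cv2.COLOR_RGB2HSV).astype(int)
sat=hsv[...,1]
for v in range(y-8,y+5,2): print(v,sat[v,x-8:x+8])
g=cv2.cvtColor(s['image'],cv2.COLOR_RGB2GRAY)
"
```

```text
TCP [ 0.5355 -0.3218  0.2466] R z [ 1.    -0.002  0.   ] x [ 0.    -0.009 -1.   ] jawang -0.1 q6 -0.53 t 10.4
dp [-0.01   7.392 -0.066]
world turn -24.879448679419312 yaw units 4.975889735883863
[-0.1802694  -1.16674513  0.64341254] -130.26763861894645
180 [ 21  15  22  18  10   8   6  75 110 112  60   6   2   4  16  21]
182 [ 19  19  17  21   8   9  22 117 149 139  71  18   0  23  23  20]
184 [ 17  19  20  18  11   2  30 123 151 144  76   4   0  25  20  20]
186 [ 22  20  20  18   6   2  33 123 151 144  75  12   4  22  23  26]
188 [ 20  17  18  19   8   4  41 123 145 140  56   8   4  44  63  72]
190 [  7   7  11  10   5   6  61 132 146 146  47   2   4  37  61  74]
192 [  4   5   2   5   2   8  68 135 151 136  46   2   2  13  31  56]
```

View pics/s9.png

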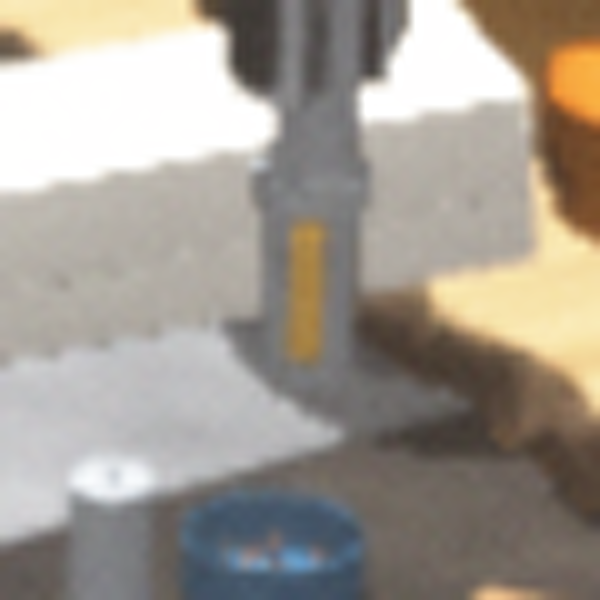

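Emit:
servo_tool(series=[{"dp":[-0.4,1.6,-0.1],"yaw":1.4},{"dp":[-0.4,3.2,-0.2],"yaw":2.8},{"dp":[-0.4,4.8,-0.3],"yaw":4.2},{"dp":[-0.4,6.4,-0.3],"yaw":5.6},{"dp":[-0.4,8,-0.35],"yaw":7}])

```text
time_s: 10.9
tool_pos: [0.5252, -0.0799, 0.2565]
eef_rot: [0.48, 1.512, -0.493]
wrist_force: [1.1, -0.7, -3.2]
grip_width: 0.0199
```

```bash
python3 -c "
from h import *
plan([.51,.2543,.26],-71.9)"
```

```text
TCP [ 0.5252 -0.0799  0.2565] R z [ 0.813 -0.582  0.005] x [ 0.    -0.009 -1.   ] jawang -35.6 q6 0.48 t 10.9
dp [-0.212  8.76  -6.898]
world turn -36.285438762416995 yaw units 7.2570877524833985
```

Emit:
servo_tool(series=[{"dp":[-0.2,1.25,-1],"yaw":1.45},{"dp":[-0.2,2.5,-2],"yaw":2.9},{"dp":[-0.2,3.75,-3],"yaw":4.4},{"dp":[-0.2,5,-3.95],"yaw":5.8},{"dp":[-0.2,6.25,-4.9],"yaw":7.25}])

```text
time_s: 11.4
tool_pos: [0.5144, 0.1602, 0.2605]
eef_rot: [0.973, 1.334, -0.984]
wrist_force: [2.0, -0.8, -3.9]
grip_width: 0.0196
```

```bash
python3 -c "
from h import *
plan([.51,.2543,.26],-71.9)"
```

```text
TCP [0.5144 0.1602 0.2605] R z [ 0.303 -0.953  0.008] x [ 0.001 -0.008 -1.   ] jawang -72.3 q6 1.57 t 11.4
dp [-0.011  0.812 -3.033]
world turn 0.44377422100374986 yaw units -0.08875484420074997
```

Emit:
servo_tool(series=[{"dp":[0,0.4,-1.5],"yaw":0},{"dp":[0,0.8,-3.03],"yaw":0},{"dp":[0,0.81,-3.03],"yaw":0},{"dp":[0,0.81,-3.03],"yaw":0},{"dp":[1.5,0.81,-3.03],"yaw":0}])

```text
time_s: 11.9
tool_pos: [0.5137, 0.255, 0.2194]
eef_rot: [0.981, 1.328, -0.977]
wrist_force: [2.1, 0.2, -3.9]
grip_width: 0.0201
```

Emit:
servo_tool(series=[{"dp":[1,0,0],"yaw":0},{"dp":[1.5,0,0],"yaw":0},{"dp":[1.5,0,0],"yaw":0},{"dp":[1.5,0,0],"yaw":0}])

```text
time_s: 12.3
tool_pos: [0.5145, 0.2539, 0.1747]
eef_rot: [0.982, 1.327, -0.979]
wrist_force: [0.6, 0.2, -2.7]
grip_width: 0.0195
```

```bash
python3 -c "
from h import *
plan([.51,.2543,.152],-71.9)
t=grab('top','10');s=grab('side','10')
p=st()['tool_pos']; x,y=proj(s,[.51,.2543,.09]);x=int(x);y=int(y);print(x,y)
cv2.imwrite('pics/s10.png',cv2.resize(s['image'][y-30:y+30,x-30:x+30,::-1],None,fx=10,fy=10,interpolation=cv2.INTER_CUBIC))
for q in ([p[0],p[1],p[2]-.0725],[p[0],p[1],p[2]-.02],[.51,.2543,.07],[.51,.2543,.1]): print(q,(proj(s,q)-[x-30,y-30]+.5)*10-.5)
cv2.imwrite('pics/t10.png',cv2.resize(t['image'][165:235,105:185,::-1],None,fx=8,fy=8,interpolation=cv2.INTER_CUBIC))"
```

```text
TCP [0.5145 0.2539 0.1747] R z [ 0.3   -0.954  0.007] x [ 0.01  -0.005 -1.   ] jawang -72.6 q6 1.73 t 12.3
dp [ 0.755 -0.145 -0.064]
world turn 0.65615991762985 yaw units -0.13123198352597001
199 164
[np.float64(0.5150517188667096), np.float64(0.2545893114544509), np.float64(0.10314020314786616)] [319.44010217 265.35078527]
[np.float64(0.5150517188667096), np.float64(0.2545893114544509), np.float64(0.15564020314786617)] [310.52083368 116.07984028]
[0.51, 0.2543, 0.07] [312.06122896 360.81966629]
[0.51, 0.2543, 0.1] [306.97104012 277.21516513]
```

View pics/s10.png

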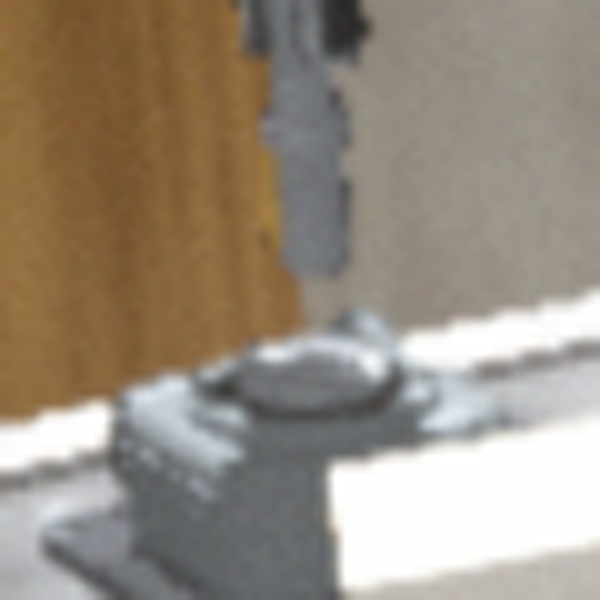

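View pics/t10.png

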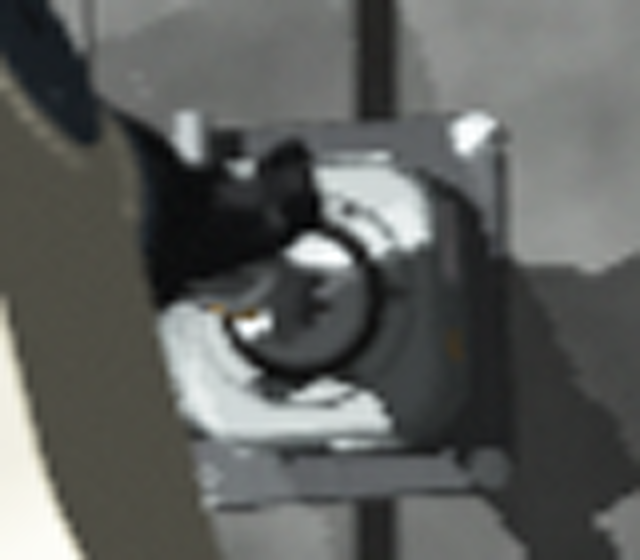

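```bash
python3 -c "
from h import *
plan([.5098,.2543,.152],-71.9)"
```

```text
TCP [0.5151 0.2546 0.1756] R z [ 0.301 -0.954  0.007] x [ 0.012 -0.003 -1.   ] jawang -72.5 q6 1.73 t 12.4
dp [ 0.786 -0.178 -0.049]
world turn 0.605360535290103 yaw units -0.1210721070580206
```

Emit:
servo_tool(series=[{"dp":[0,-0.18,-0.05],"yaw":-0.12},{"dp":[0.3,-0.18,-0.05],"yaw":-0.12},{"dp":[0.6,-0.18,-0.05],"yaw":-0.12},{"dp":[0.78,-0.18,-0.05],"yaw":-0.12},{"dp":[0.78,-0.18,-0.05],"yaw":-0.12}])

```text
time_s: 12.9
tool_pos: [0.509, 0.254, 0.1508]
eef_rot: [0.974, 1.331, -0.97]
wrist_force: [-1.1, 0.1, -3.2]
grip_width: 0.0196
```

```bash
python3 -c "
from h import *
plan([.5098,.2543,.138],-71.9);print(st()['wrist_force'])
s=grab('side','11')
x,y=199,164
cv2.imwrite('pics/s11.png',cv2.resize(s['image'][y-30:y+30,x-30:x+30,::-1],None,fx=10,fy=10,interpolation=cv2.INTER_CUBIC))"
```

```text
TCP [0.509  0.254  0.1508] R z [ 0.311 -0.951  0.007] x [ 0.01  -0.004 -1.   ] jawang -71.9 q6 1.73 t 12.9
dp [ 0.428  0.025 -0.005]
world turn 0.004973388121129574 yaw units -0.0009946776242259147
[-1.05789989  0.09964312 -3.23154371]
```

View pics/s11.png

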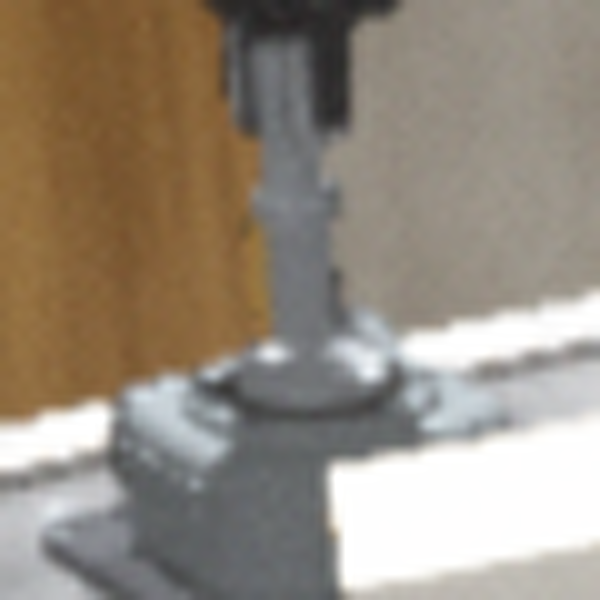

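Emit:
servo_tool(series=[{"dp":[0,0.06,0.06],"yaw":0},{"dp":[0.1,0.06,0.06],"yaw":0},{"dp":[0.2,0.06,0.06],"yaw":0},{"dp":[0.3,0.06,0.06],"yaw":0},{"dp":[0.4,0.06,0.06],"yaw":0}])

```text
time_s: 13.45
tool_pos: [0.5117, 0.253, 0.1392]
eef_rot: [0.974, 1.331, -0.969]
wrist_force: [-2.3, 1.3, 0.5]
grip_width: 0.0197
```

```bash
python3 -c "
from h import *
plan([.511,.2535,.138],-71.9);o=st();print(o['wrist_force'],o['ft_torque'])
s=grab('side','12')
x,y=199,164
cv2.imwrite('pics/s12.png',cv2.resize(s['image'][y-30:y+30,x-30:x+30,::-1],None,fx=10,fy=10,interpolation=cv2.INTER_CUBIC))"
```

```text
TCP [0.5117 0.253  0.1392] R z [ 0.311 -0.951  0.007] x [ 0.011 -0.004 -1.   ] jawang -71.9 q6 1.72 t 13.45
dp [ 0.039 -0.017 -0.023]
world turn 0.009273028341468148 yaw units -0.0018546056682936297
[-2.3411622   1.25990542  0.47889289] [0.29702784 0.26709102 0.01399197]
```

View pics/s12.png

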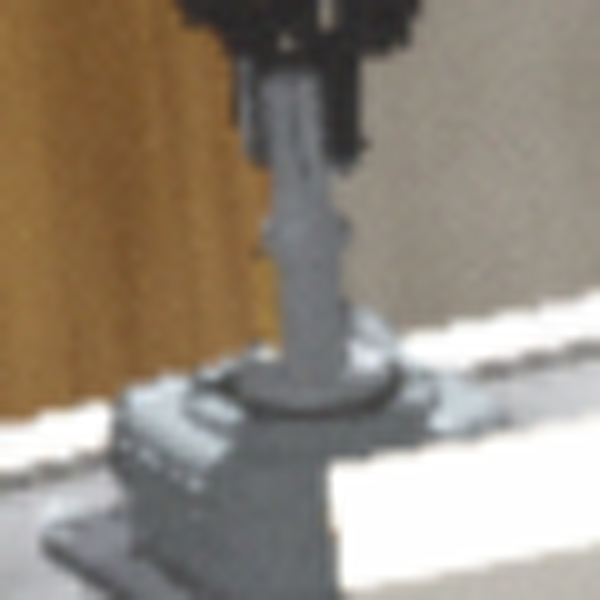

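Emit:
servo_tool(series=[{"dp":[-0.05,-0.05,-0.05],"yaw":0},{"dp":[0.05,-0.05,-0.05],"yaw":0},{"dp":[0.15,-0.05,-0.05],"yaw":0},{"dp":[0.15,-0.05,-0.05],"yaw":0}])

```text
time_s: 13.9
tool_pos: [0.5095, 0.2539, 0.1338]
eef_rot: [0.974, 1.331, -0.97]
wrist_force: [0.7, 0.6, -2.9]
grip_width: 0.0196
```

```bash
python3 -c "
from h import *
plan([.510,.2543,.128],-71.9);o=st();print(o['wrist_force'],o['ft_torque'])"
```

```text
TCP [0.5095 0.2539 0.1338] R z [ 0.311 -0.951  0.007] x [ 0.01  -0.004 -1.   ] jawang -71.9 q6 1.73 t 13.9
dp [ 0.193  0.019 -0.01 ]
world turn 0.006436600814780036 yaw units -0.0012873201629560072
[ 0.72000625  0.60638638 -2.8659083 ] [ 0.08214635 -0.08916464  0.01144884]
```

Emit:
servo_tool(series=[{"dp":[0.06,0,0],"yaw":0},{"dp":[0.12,0,0],"yaw":0},{"dp":[0.19,0,0],"yaw":0},{"dp":[0.19,0,0],"yaw":0}])

```text
time_s: 14.3
tool_pos: [0.5096, 0.2538, 0.1278]
eef_rot: [0.974, 1.331, -0.97]
wrist_force: [1.5, 0.7, -4.3]
grip_width: 0.0198
```

```bash
python3 -c "
from h import *
plan([.510,.2543,.128],-71.9);o=st();print(o['wrist_force'],o['ft_torque'])"
```

```text
TCP [0.5096 0.2538 0.1278] R z [ 0.311 -0.951  0.007] x [ 0.01  -0.004 -1.   ] jawang -71.9 q6 1.73 t 14.3
dp [-0.005  0.018 -0.01 ]
world turn 0.005959614648119782 yaw units -0.0011919229296239564
[ 1.47421226  0.65934343 -4.25467354] [ 0.07864712 -0.18839972  0.0064239 ]
```

Emit:
servo_tool(series=[{"dp":[0.15,0,0],"yaw":0},{"dp":[0.3,0,0],"yaw":0},{"dp":[0.45,0,0],"yaw":0},{"dp":[0.55,0,0],"yaw":0},{"dp":[0.6,0,0],"yaw":0}])

```text
time_s: 14.8
tool_pos: [0.5099, 0.2538, 0.1095]
eef_rot: [0.974, 1.331, -0.97]
wrist_force: [1.4, 0.5, -2.6]
grip_width: 0.0194
```

```bash
python3 -c "
from h import *
plan([.510,.2543,.0965],-71.9);o=st();print(o['wrist_force'],o['ft_torque'],o['grip_width'])
s=grab('side','13')
x,y=199,164
cv2.imwrite('pics/s13.png',cv2.resize(s['image'][y-30:y+30,x-30:x+30,::-1],None,fx=10,fy=10,interpolation=cv2.INTER_CUBIC))"
```

```text
TCP [0.5099 0.2538 0.1095] R z [ 0.311 -0.951  0.007] x [ 0.01  -0.004 -1.   ] jawang -71.9 q6 1.73 t 14.8
dp [ 0.434  0.004 -0.018]
world turn 0.00908649932809169 yaw units -0.0018172998656183382
[ 1.36521576  0.49417811 -2.63986766] [ 0.10139828 -0.24613718  0.01392324] 0.019358660629371333
```

View pics/s13.png

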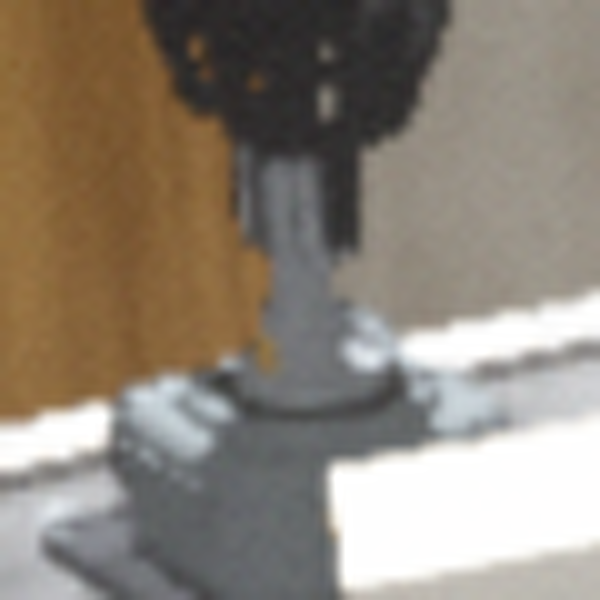

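The key has gone into the keyway, with its top edge just visible at crop (268,355). I'll press on against the spring.

Emit:
servo_tool(series=[{"dp":[0.12,0,0],"yaw":0},{"dp":[0.24,0,0],"yaw":0},{"dp":[0.34,0,0],"yaw":0},{"dp":[0.43,0,0],"yaw":0},{"dp":[0.43,0,0],"yaw":0}])

```text
time_s: 15.35
tool_pos: [0.5104, 0.254, 0.0971]
eef_rot: [0.975, 1.331, -0.969]
wrist_force: [-1.0, -0.2, 8.6]
grip_width: 0.0197
```

Emit:
servo_tool(series=[{"dp":[0.03,0,0],"yaw":0},{"dp":[0.06,0,0],"yaw":0},{"dp":[0.06,0,0],"yaw":0}])

```text
time_s: 15.65
tool_pos: [0.5108, 0.2541, 0.0966]
eef_rot: [0.975, 1.331, -0.969]
wrist_force: [-2.3, -1.0, 13.9]
grip_width: 0.0196
```

```bash
python3 -c "
from h import *
plan([.510,.2543,.0965],-71.9);o=st();print(o['wrist_force'],o['ft_torque'],o['grip_width'])
s=grab('side','14')
x,y=199,164
cv2.imwrite('pics/s14.png',cv2.resize(s['image'][y-30:y+30,x-30:x+30,::-1],None,fx=10,fy=10,interpolation=cv2.INTER_CUBIC))"
```

```text
TCP [0.5108 0.2541 0.0966] R z [ 0.311 -0.951  0.007] x [ 0.012 -0.003 -1.   ] jawang -71.9 q6 1.73 t 15.65
dp [ 0.004 -0.025 -0.014]
world turn 0.009173146345958116 yaw units -0.0018346292691916234
[-2.31738779 -1.0310945  13.91571772] [-0.37127151  0.64784436  0.00566551] 0.019632612914917847
```

View pics/s14.png

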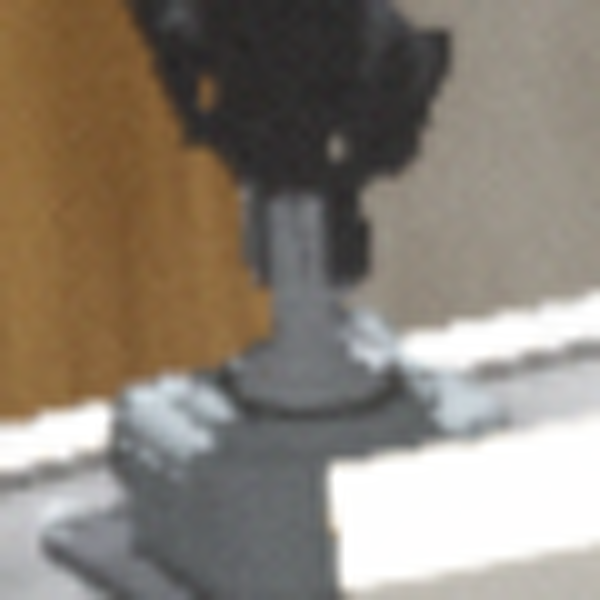

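Emit:
servo_tool(series=[{"dp":[0.08,-0.01,-0.01],"yaw":0},{"dp":[0.14,-0.01,-0.01],"yaw":0},{"dp":[0.14,-0.01,-0.01],"yaw":0},{"dp":[0.14,-0.01,-0.01],"yaw":0}])

```text
time_s: 16.1
tool_pos: [0.5112, 0.2543, 0.0963]
eef_rot: [0.976, 1.329, -0.967]
wrist_force: [-10.3, -7.6, 42.5]
grip_width: 0.02
```

Emit:
servo_tool(series=[{"dp":[0.2,-0.03,-0.01],"yaw":0},{"dp":[0.2,-0.03,-0.01],"yaw":0},{"dp":[0.2,-0.03,-0.01],"yaw":0},{"dp":[0.2,-0.03,-0.01],"yaw":0}])

```text
time_s: 16.5
tool_pos: [0.5114, 0.2544, 0.0961]
eef_rot: [0.977, 1.328, -0.965]
wrist_force: [-15.9, -10.2, 64.1]
grip_width: 0.0197
```

```bash
python3 -c "
from h import *
plan([.510,.2543,.0965],-71.9);o=st();print(o['wrist_force'],o['ft_torque'],o['grip_width'])
s=grab('side','15');t=grab('top','15')
x,y=199,164
cv2.imwrite('pics/s15.png',cv2.resize(s['image'][y-30:y+30,x-30:x+30,::-1],None,fx=10,fy=10,interpolation=cv2.INTER_CUBIC))
cv2.imwrite('pics/s15full.png',cv2.resize(s['image'][100:320,130:400,::-1],None,fx=2.9,fy=2.7,interpolation=cv2.INTER_CUBIC))
for dz in (.074,.078,.128): print(dz,(proj(s,[.51,.2543,dz])-[x-30,y-30]+.5)*10-.5)"
```

```text
TCP [0.5114 0.2544 0.0961] R z [ 0.311 -0.951  0.007] x [ 0.016 -0.002 -1.   ] jawang -71.9 q6 1.73 t 16.5
dp [-0.016 -0.046 -0.01 ]
world turn 0.0037387278032667837 yaw units -0.0007477455606533567
[-15.86854825 -10.24817675  64.11559096] [-1.9873537   3.05395669 -0.03296462] 0.0197455135356264
0.074 [311.38676521 349.74184445]
0.078 [310.71100738 338.64276766]
0.128 [302.15330836 198.0856725 ]
```

View pics/s15.png

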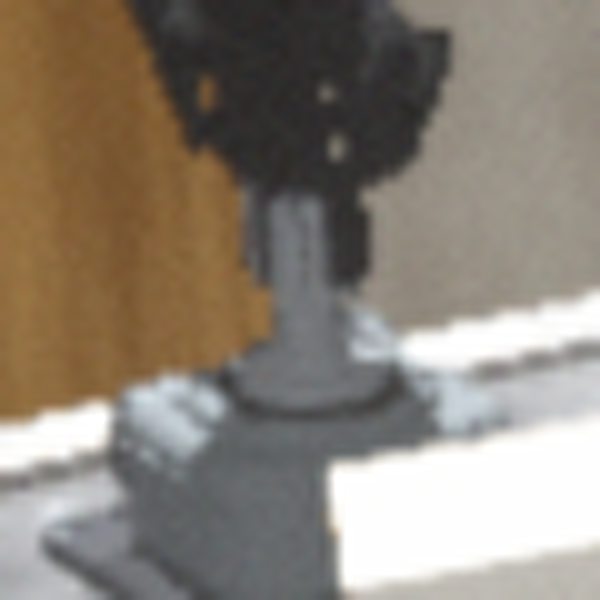

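View pics/s15full.png

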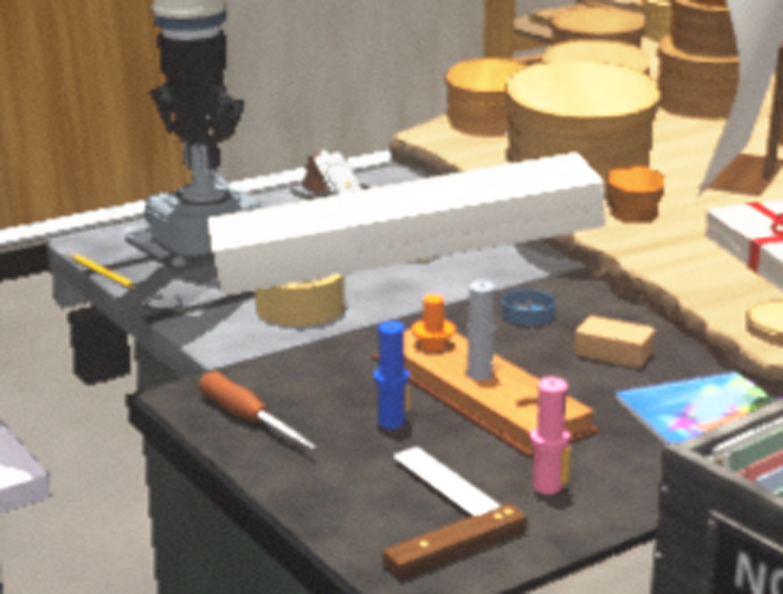

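The shaft is on a hard stop: the force climbed to 64 N over 0.2 mm. I'll ease off to a moderate push.

Emit:
servo_tool(series=[{"dp":[0.09,-0.03,-0.01],"yaw":0},{"dp":[0.09,-0.03,-0.01],"yaw":0},{"dp":[0.09,-0.03,-0.01],"yaw":0},{"dp":[0.09,-0.03,-0.01],"yaw":0},{"dp":[0.09,-0.03,-0.01],"yaw":0}])

```text
time_s: 17.1
tool_pos: [0.5112, 0.2544, 0.0963]
eef_rot: [0.978, 1.326, -0.964]
wrist_force: [-6.6, -6.9, 33.4]
grip_width: 0.0194
```

```bash
python3 -c "
from h import *
plan([.510,.2543,.0965],-71.9);o=st();print(o['wrist_force'],o['ft_torque'],o['grip_width'])"
```

```text
TCP [0.5112 0.2544 0.0963] R z [ 0.311 -0.95   0.008] x [ 0.017 -0.002 -1.   ] jawang -71.9 q6 1.73 t 17.1
dp [-0.006 -0.038 -0.008]
world turn -0.002779379033526652 yaw units 0.0005558758067053304
[-6.58892472 -6.87934038 33.37005397] [-1.13116109  1.61311942  0.00817484] 0.019363254896626342
```

```bash
python3 -c "
from h import *
s=grab('side','16');t=grab('top','16');grab('side','17')
o=st();print(o['tool_pos'],o['wrist_force'],o['time_s'])
S=cloud(s);hsv=cv2.cvtColor(s['image'],cv2.COLOR_RGB2HSV)
m=(hsv[...,0]<14)&(hsv[...,1]>170)&(abs(S[...,1]+.17)<.05)&(abs(S[...,0]-.53)<.06)&(S[...,2]>.03)
print('plug z max',S[m].max(0), 'expected top', .077)
cv2.imwrite('pics/t16.png',cv2.resize(t['image'][120:270,90:380,::-1],None,fx=2.7,fy=2.7,interpolation=cv2.INTER_CUBIC))"
```

```text
[0.51121387 0.25446288 0.09636353] [-7.01894017 -6.13552757 33.55532431] 17.25
plug z max [ 0.54260037 -0.17248468  0.07642062] expected top 0.077
```

View pics/t16.png

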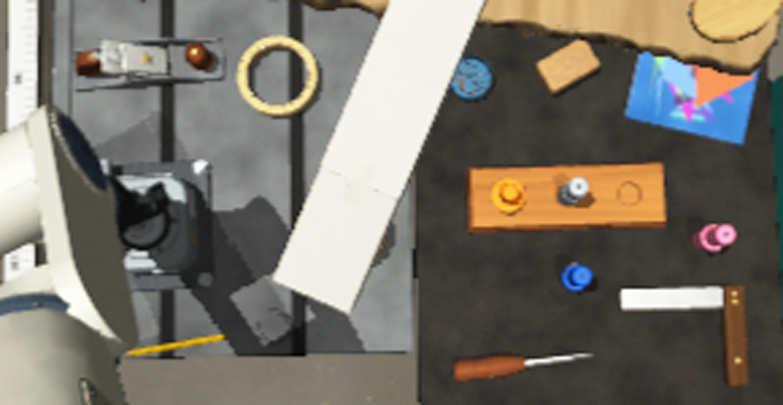

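The plug stands in the free place at (508,194), the plain shaft is still at (575,190), and nothing else has moved. The push is steady, so I'll hand in.

```bash
python3 -c "
from cell import env
print(env.sign_off())"
```

```text
the job is handed in; nothing more can be done
None
```

The job is handed in at 17.25 s: the plug is parked and the keyed shaft is fully down in the hub. The arm is still gripping the shaft at 80 N and pressing it down.

- **Plug:** it stands upright in the free place. Its top measured 76.4 mm above the table, against 77 mm expected.
- **Shaft:** the key went into the keyway on the first try, with no contact at the depth where a misaligned key would have landed. The tool stopped on a hard stop at 96.3 mm, against 96.5 mm expected. The top of the journal in the side picture agrees with the shoulder sitting on the hub.
- **Hold:** the net downward push was a steady 33.5 N, with about 9 N sideways.
- **Other items:** in the last top view the plain shaft and the other things in that picture look unmoved. The retaining clip was hidden by the arm or its shadow, so I could not check it.

- **Overshoot:** while seating the shaft, the wrist force briefly reached about 64 N vertically (67 N in all), below the 120 N limit. I then eased it off.
- **Disagreement:** the side view suggested shifting the shaft about 2 mm, but the contact forces showed that was wrong. I went back to the position from the top view.

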